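# Close and clamp the two-part plaster mould

## Task

The casting in the lower half of the plaster bottle mould must dry without warping. Take the loose upper half, which lies on its back, turn it over, close it on the lower half with spout over spout so that the keys engage and the faces meet; then swing the clamp's arm over the mould as far as it goes and press its lever fully down. Plaster chips and the casting is soft: do not let the half drop or topple, do not press on the casting, and leave the other things on the table where they are.

Things in the scene. Friction and masses are not known exactly. Their poses are not given: they have to be found in the camera images.
- upper_centre (a point): Upper mould half: loose white plaster block 120 x 66 x 40 mm, 0.36 kg; centre of the block. Its y is the 120 mm length (spout end -y, foot end +y), x the 66 mm width, z the thickness, +z out through the parting face. It starts on its back, hollow face up, spout end to the right and back (block yaw 0.1 to 0.6 rad). Closed: face down, x along the lower half's x. Stands stably on either end.
- upper_spout (a point): Point of the upper half: middle of the edge where the parting face meets the spout end (block centre + (0, -60, +20) mm, block axes).
- upper_foot (a point): Point of the upper half: middle of the edge where the parting face meets the foot end (block centre + (0, +60, +20) mm).
- lower_centre (a point): Centre of the lower half's parting face, 54 mm above the table. The half, 120 x 66 x 40 mm, is fixed face up on a 14 mm board between cleats 12 mm high. Axes: y along its length to the spout end (about world +y, away from the clamp), x along its width, z up. Closed, upper_centre is 20 mm above this point, the upper half's back 40 mm. The casting stands 15 mm above the face, 29 mm wide.
- lower_spout (a point): Middle of the edge where the lower face meets the spout end (+60 mm along y from lower_centre); meets upper_spout when closed. Keys: three cones, 11 mm wide at the foot, 5 mm at the top, 8 mm high, stand on the lower face at (x, y) = (-21.5, 40), (21.5, 40), (0, -48) mm from lower_centre; the upper half's sockets are 14 mm wide, 10 mm deep (play 1.5 mm).
- lower_foot (a point): Middle of the edge where the lower face meets the foot end (-60 mm along y from lower_centre); meets upper_foot when closed.
- clamp_lever (a joint): Angle of the cam lever, rad: 0 down (clamped, level), starts at 1.35 (up). It stays where left (stiff cam, 3 to 6 N at the grip). Pushing it down lowers the rubber foot 10 mm in all; from about 0.67 on the foot squeezes its spring on the closed mould, up to 15 N at 0.
- casting: The soft clay bottle in the lower half, fixed in it: body 29 mm thick, neck 12 mm, 89 mm long; origin on its axis, at lower_centre.
- clamp_foot: Sprung rubber foot of the clamp, 22 mm wide, under the end of the arm; it presses on the back of the closed mould 12 mm from the centre.
- upper_half: The same loose block as upper_centre, here its origin: the middle of its back (block centre - 20 mm along its z). Axes as for upper_centre.
- water_cup: Bystander: pale cup, 71 x 71 x 73 mm, towards the back, left or right; origin under its centre.
- pinch_pot: Bystander: small dark clay pot, 63 x 64 x 70 mm, towards the back, right or left; origin under its centre.
- wood_rib: Bystander: flat half-moon wooden rib, 40 x 89 x 8 mm, on the table; origin under its centre.
- rubber_kidney: Bystander: flat kidney-shaped rubber scraper, 43 x 84 x 8 mm, on the table; origin under its centre.
- clamp_post (a point): Axis of the upright clamp post at the arm's mid height, 115 mm above the table, 92 mm along the lower half's -y from lower_centre. A steel arm 18 mm wide and 14 mm thick swings level about it and ends 80 mm from it in a round boss (27 mm) that carries the cam lever and, below, the rubber foot.
- clamp_swing (a joint): Angle of the clamp's arm about its post, rad: 0 over the mould, on a stop (arm points along the lower half's +y, boss 12 mm short of lower_centre); grows as the tip swings towards the lower half's +x (away from the robot). Starts parked aside at 1.45 to 1.85. It stays where left, about 1 N at the tip moves it. It passes over the closed mould with 5 mm to spare if the lever is up.
- lever_pivot (a point): Pivot of the cam lever on the arm's end, 132 mm above the table, straight above the foot; the axle is level and square to the arm.
- lever_grip (a point): Point on the axis of the lever's round black grip (16 mm thick), 55 mm from its pivot; the grip runs from 26 to 78 mm from the pivot. Lever up: it rises above the arm's end, leaning slightly back towards the post, its end 208 mm above the table. Lever down: it lies level above the arm, pointing to the post.

How it is judged:
At the end, for the whole second after the job is handed in: Upper half face down on the lower half, spout on spout and foot on foot within 4 mm each, flat within 0.06 rad; clamp arm within 0.12 rad of its stop over the mould, lever down within 0.1 rad, foot pressing on the upper half with over 6 N; all at rest (distance between upper_spout and lower_spout below 0.004 m and distance between upper_foot and lower_foot below 0.004 m and angle between upper_half's own z axis and vertical above 3.08 rad and value of joint clamp_swing below 0.12 rad and value of joint clamp_lever below 0.1 rad and contact force between clamp_foot and upper_half above 6 N and linear speed of upper_half below 0.02 m/s); the robot touches nothing.
It fails at once if The upper half falls or topples (over 0.45 m/s while not held) (linear speed of upper_half above 0.45 m/s and contact force between the fingers and upper_half below 0.5 N).
It fails at once if The soft casting is pressed with more than 12 N (contact force between casting and anything else above 12 N).
It fails at once if A bystander is moved more than 40 mm (distance of any of water_cup, pinch_pot, wood_rib, rubber_kidney from where it was at the start of the episode above 0.04 m).
It also fails if it takes over 72 s, if anything falls off the work surface, if the arm or the gripper's body presses on something with over 40 N, if the wrist force passes 120 N, or if a joint passes its speed limit or range.

## Robot

A 6-joint arm with a two-finger parallel gripper is mounted at the origin on a cart in front of the work surface, level with it; the furniture and walls round the work are solid. World frame = base frame: x ahead of the robot, y to its left, z up, the work surface at z = 0. Lengths are in m, angles in rad, forces in N, time in s.
With the tool pointing down it reaches from about 0.375 to 0.975 m from the base axis. Payload 3.8 kg.
Tool frame: the origin (TCP) lies where the fingers leave the gripper's body, on its centre line; the fingertips stand 73 mm ahead of it and the grasp point (between the pads) lies 54 mm ahead of it (nose_length is the distance from the TCP to the fingertips, in m); z points along the fingers, y is the line along which they close (so a half turn about z gives the same grasp; the last joint's range is limited). The gripper opens to 85 mm and grips with 20 to 120 N. Pads are 22 mm wide; open, the fingers measure 114 mm over their backs; the gripper's body (76 mm by 85 mm) begins 54 mm behind the grasp point. The pads swing forward as they close: fully open they stand 13 mm farther back than shut.
Start: joints at [-1.316, 0.264, 1.604, -0, 1.274, -0.037], TCP at [0.194, -0.646, 0.304] pointing down, gripper open.
Joint ranges: [-2.63, 2.63], [-0.94, 2.18], [0.31, 2.57], [-1.31, 4.45], [0, 2.66], [-2.55, 2.55]. Speed limits (rad/s): [2.57, 2.57, 3.14, 3.14, 3.14, 3.14].

## Interface

Orientations are given as a rotation vector (axis times angle).
In Python, from workcell import read_state, read_camera, calibration, finish_job, look_for, cut_out, tip_of, nose_length gives the robot as it stands.
- The arm moves only by the tool step_arm, never from a script. Its argument "targets" is a list of rows, each a list of 3 entries, a list of its own where there are three numbers: the turn, a rotation vector about the tool's x, y, z in rad, then the shift along the tool's x, y, z in mm, then the finger opening in mm, from 0 to 85.4. In form: [[[ax, ay, az], [x, y, z], grip], ...]. A call has 1 to 5 rows; each row shifts and turns the commanded pose from where the row before left it, along the tool's axes as they then stand; what a row does not reach is not made up. A row lasts 1/12 s, in which the tool goes at most 41.7 mm and 7.16 degrees, less where a joint would pass 70% of its speed; a pose out of reach is approached as far as the arm can. A call with a gripper value outside its range is refused whole. The fingers move at their own pace and stop on an object; "grip_force" is the grip in N (left out, the last holds). Time passes only in rows, so rows that do not move let the fingers close. It gives the time, the measured TCP pose, the force, the opening and the grip force at its end, in the units of the state.
- read_state(): the state, without advancing time (a new reading comes with each control period).
- read_camera(name): name is "side" or "top" or "wrist"; returns the picture (480x640x3 uint8, red, green, blue); there is no depth.
- calibration(name): a dict with "camera_matrix" (3x3 intrinsics, pixels), "R" (3x3) and "t" (3): a world point X has camera coordinates R X + t. Camera axes: x right, y down, z forward; pixel columns grow to the right and rows downward; lengths in m; the calibration is good to about 2 mm. The wrist camera is an equidistant fisheye: a pixel r from the principal point sees the ray r / f radians off the axis. A picture is of the moment at which its call begins: read the wrist's pose just before it. calibration takes no time and is no camera call; for the wrist camera it gives the pose at the moment of the call.
- finish_job(): hands the job in; it is judged then, once.
Trained networks look in the newest picture that a camera, given by its name, has taken for a name from the list of things; names that differ only in an ending like _2 or _b are one class to them, and where a whole thing is asked for, a point or a joint stands for the part that bears it (a point fixed in the world has none). Each returns a list of dicts, best first, with "score" (0 to 1); they miss things now and then, are a little off and sometimes report something else, mostly with a low value. They report only what shows in the picture. A call takes as long as a camera call.
- look_for(camera, query): "extent" ([left, top, right, bottom] in pixels, round what is visible of it).
- cut_out(camera, query): "region" (480x640 bool, what is visible of it) and "extent" ([left, top, right, bottom] in pixels, round what is visible of it).
- tip_of(camera, query): "at" ([row, column] in pixels: a listed point, or the origin of a listed thing).
The state is a dict: "time": time; "q": joint angles; "joint_vel": joint speeds; "joint_torque": joint torques, N m; "tool_pos": TCP position; "tcp_rot": TCP orientation; "wrist_force": force on the tool from outside, world axes, zero at the start; "torque": the same for the moment, N m; "width": opening from 0.0 (shut) to 1.0 (fully open); "grip_force": force on a finger pad.
Only numpy, scipy, OpenCV 4.12 (cv2) and the standard library are available. Lean on these libraries where they do the work, as an engineer would, in place of code of your own. Each camera call takes 0.05 s, during which the arm holds its last target. There are 200 camera calls.

## Working session

There is one attempt and no reset: what is moved stays moved. The work goes in short steps, Python scripts to look and compute and a tool call to move; the robot and the scene stay as the last step left them, time stands still between calls to the robot, and variables do not carry over. Pictures are saved under pics/ and viewed, at most 10 in all, crops included, and the job is handed in when it is done.

Besides the shell and the picture viewer there is one more tool, called as a command line: name --argument value ..., lists and objects as JSON in quotes. step_arm: Moves the arm, as the interface text tells. Its arguments: {"type":"object","properties":{"targets":{"type":"array","items":{"type":"array"}},"grip_force":{"type":"number"}},"required":["targets"]}

```bash
ls; mkdir -p pics; cat > h.py <<'E'
import numpy as np, cv2
from scipy.spatial.transform import Rotation as Rt
from workcell import *
def ray(cam,rc,cal=None):
    c=cal or calibration(cam);K=np.array(c["camera_matrix"]);R=np.array(c["R"]);t=np.array(c["t"])
    x=(rc[1]-K[0,2])/K[0,0];y=(rc[0]-K[1,2])/K[1,1]
    if cam=="wrist":
        r=np.hypot(x,y);d=np.array([x/r*np.sin(r),y/r*np.sin(r),np.cos(r)]) if r>1e-9 else np.array([0,0,1.])
    else: d=np.array([x,y,1.])
    return -R.T@t, R.T@(d/np.linalg.norm(d))
def onz(cam,rc,z,cal=None):
    o,d=ray(cam,rc,cal);return o+d*(z-o[2])/d[2]
def tri(rays):
    A=sum(np.eye(3)-np.outer(d,d) for o,d in rays);b=sum((np.eye(3)-np.outer(d,d))@o for o,d in rays)
    return np.linalg.solve(A,b)
def proj(cam,X,cal=None):
    c=cal or calibration(cam);K=np.array(c["camera_matrix"]);p=np.array(c["R"])@X+np.array(c["t"])
    if cam=="wrist":
        th=np.arctan2(np.hypot(p[0],p[1]),p[2]);s=th/np.hypot(p[0],p[1]);return (p[1]*s*K[1,1]+K[1,2],p[0]*s*K[0,0]+K[0,2])
    return (p[1]/p[2]*K[1,1]+K[1,2],p[0]/p[2]*K[0,0]+K[0,2])
E
python3 - <<'E'
from h import *
np.set_printoptions(precision=4,suppress=True)
ims=[]
for c in("top","side"):
    im=read_camera(c);cv2.imwrite(f"pics/{c}0.png",im[:,:,::-1])
    k=calibration(c);print(c,np.array(k["R"]).tolist(),k["t"],np.array(k["camera_matrix"]).tolist())
for n in "upper_centre upper_spout upper_foot lower_centre lower_spout lower_foot clamp_post lever_pivot lever_grip clamp_foot water_cup pinch_pot wood_rib rubber_kidney".split():
    rr=[]
    for c in("top","side"):
        r=tip_of(c,n)
        if r: rr.append(ray(c,r[0]["at"]));print(n,c,np.round(r[0]["at"],1),round(r[0]["score"],2),[round(a["score"],2) for a in r[1:]])
    if len(rr)==2:print("   ",tri(rr))
s=read_state();print(s)
E
```

```text
pics
top [[-0.024273602018722782, -0.9996823917429198, -0.006775535712553372], [-0.9958372159920991, 0.024774761479442534, -0.08771801661427898], [0.08785801892908159, 0.004618098395677487, -0.9961223025698527]] [0.315  0.4954 0.8977] [[436.04318005390206, 0.0, 313.08680491045135], [0.0, 436.04318005390206, 240.57358814369223], [0.0, 0.0, 1.0]]
side [[0.9999874354061278, 0.0012426239904837768, 0.004856430324217636], [0.00449181334101752, -0.6522068018663585, -0.7580277773354789], [0.002225453388674625, 0.7580400672028325, -0.6522041887877905]] [-0.4912  0.262   0.8077] [[456.8057962654662, 0.0, 326.8301167665646], [0.0, 456.8057962654662, 237.4285191778413], [0.0, 0.0, 1.0]]
upper_centre top [272.8 277.9] 0.67 [0.2]
upper_centre side [241.8 306.4] 0.81 [0.17]
    [0.4395 0.3797 0.0076]
upper_spout top [252.6 303.4] 0.58 []
upper_spout side [245.4 317.7] 0.68 []
    [0.4733 0.3228 0.0476]
upper_foot top [284.8 251.5] 0.92 []
upper_foot side [218.1 295.2] 0.71 []
    [0.4135 0.4316 0.0388]
lower_centre top [281.5 387. ] 0.92 [0.31]
lower_centre side [298.6 289.3] 0.76 []
    [0.4156 0.
[... 756 characters left out ...]

wood_rib top [303.4 205.1] 0.79 [0.45]
wood_rib side [206.4 283.6] 0.77 []
    [ 0.3752  0.5387 -0.0062]
rubber_kidney top [199.5 326. ] 0.88 []
rubber_kidney side [277.4 372.1] 0.75 [0.38]
    [ 0.5931  0.2724 -0.0023]
{'time': 1.5, 'q': array([-1.3159,  0.2639,  1.604 ,  0.    ,  1.2737, -0.0369]), 'joint_vel': array([ 0.0002, -0.0008, -0.0015, -0.0006,  0.0018, -0.0006]), 'joint_torque': array([ -0.0005, -51.5052, -36.771 ,  -0.    ,   0.0012,   0.    ]), 'tool_pos': array([ 0.1942, -0.6465,  0.3039]), 'tcp_rot': array([3.1082, 0.4567, 0.    ]), 'wrist_force': array([-0.3008, -0.5136,  0.0095]), 'torque': array([ 0.0102, -0.033 ,  0.0257]), 'grip_force': 0.0, 'width': 1.0016911882117725}
```

```bash
python3 - <<'E'
import cv2,numpy as np
a=cv2.imread("pics/top0.png")[140:360,160:480];b=cv2.imread("pics/side0.png")[170:370,200:480]
a=cv2.resize(a,(800,550));cv2.imwrite("pics/a.png",a)
b=cv2.resize(b,(784,560));cv2.imwrite("pics/b.png",b)
E
```

```text
(no output)
```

View pics/a.png

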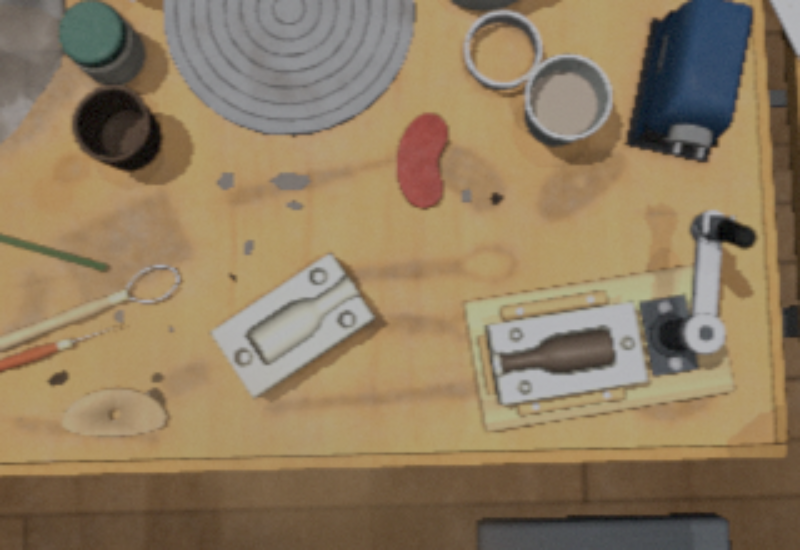

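View pics/b.png

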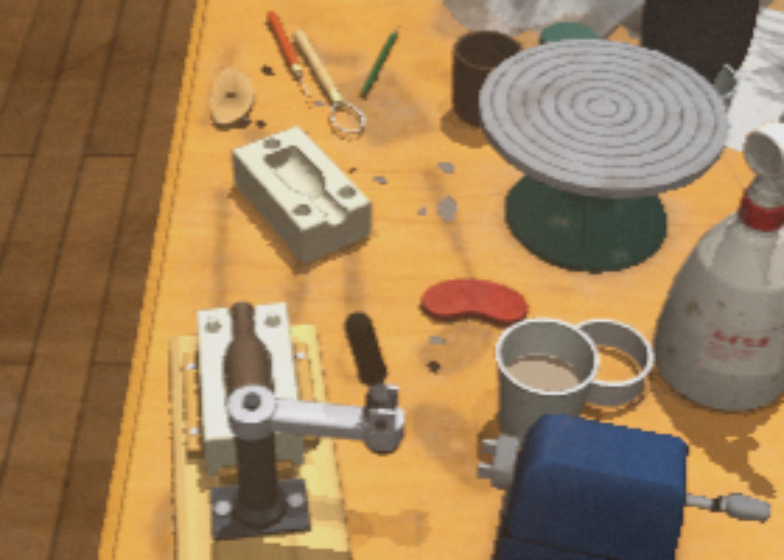

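The top view shows the upper half at about (280,270), face up with its spout to the right and back. The lower half is at (387,281) with its spout to the left. The clamp arm is parked pointing away from the robot, boss at about (445,232), with the lever up.

Plan:
1. Grip across the width.
2. Turn the block 90° and stand it on its foot end.
3. Regrip it from the back.
4. Turn it another 90° and place it.

```bash
cat >> h.py <<'E'
def pose():
    s=read_state();return np.array(s["tool_pos"]),Rt.from_rotvec(s["tcp_rot"])
def plan(wps,start=None,grip=85,show=True):
    """wps: list of (pos,R[,step mm per row]); prints rows (5 per call) in tool axes"""
    p,R=start or pose();rows=[]
    for w in wps:
        P,Q=np.array(w[0]),w[1];st=w[2] if len(w)>2 else 38
        a=(R.inv()*Q).magnitude();n=max(1,int(np.ceil(np.linalg.norm(P-p)*1e3/st)),int(np.ceil(a/0.12)))
        for i in range(n):
            rv=np.round((R.inv()*Q).as_rotvec()/(n-i),3);sh=np.round(R.inv().apply(P-p)*1e3/(n-i),1)
            rows.append([rv.tolist(),sh.tolist(),grip]);p=p+R.apply(sh*1e-3);R=R*Rt.from_rotvec(rv)
    if show:
        for i in range(0,len(rows),5):print(str(rows[i:i+5]).replace(" ","").replace("-0.0,","0,").replace("-0.0]","0]").replace("0.0,","0,").replace("0.0]","0]"))
    return p,R
def mk(z,y):
    """rotation with tool z along z, tool y as near as possible to y"""
    z=np.array(z,float);z/=np.linalg.norm(z);y=np.array(y,float);y-=z*(y@z);y/=np.linalg.norm(y)
    return Rt.from_matrix(np.c_[np.cross(y,z),y,z])
E
python3 - <<'E'
from h import *
np.set_printoptions(precision=4,suppress=True)
print(nose_length() if callable(nose_length) else nose_length)
p,R=pose();print(R.as_matrix())
for c in("top","side"):
  for n,rc,z in [("uc",dict(top=[272.8,277.9],side=[241.8,306.4])[c],.02),("us",dict(top=[252.6,303.4],side=[245.4,317.7])[c],.04),("uf",dict(top=[284.8,251.5],side=[218.1,295.2])[c],.04),("lc",dict(top=[281.5,387],side=[298.6,289.3])[c],.054),("ls",dict(top=[287.1,357.9],side=[277.9,285])[c],.054),("lf",dict(top=[274.7,419.7],side=[323.5,293.7])[c],.054)]:
    print(c,n,onz(c,rc,z)[:2])
c=calibration("wrist");C=-np.array(c["R"]).T@np.array(c["t"]);print("wristcam in tool",R.inv().apply(C-p),R.inv().as_matrix()@np.array(c["R"]).T)
D=mk([0,0,-1],[np.cos(.5),np.sin(.5),0])
M=mk([0,0,-1],[np.cos(-.3),np.sin(-.3),0])
plan([((.5,-.2,.38),M),((.43,.26,.34),D)])
E
```

```text
0.0726
[[ 0.9577  0.2877  0.    ]
 [ 0.2877 -0.9577 -0.    ]
 [ 0.      0.     -1.    ]]
top uc [0.437  0.3785]
top us [0.477  0.3233]
top uf [0.4134 0.4314]
top lc [0.4135 0.1553]
top ls [0.4037 0.2144]
top lf [0.4256 0.0888]
side uc [0.4426 0.3658]
side us [0.4699 0.3309]
side uf [0.4137 0.4301]
side lc [0.4173 0.1584]
side ls [0.4049 0.2146]
side lf [0.4294 0.0972]
wristcam in tool [ 0.0686  0.0006 -0.0707] [[ 0.0003 -0.9616 -0.2743]
 [ 1.      0.0001  0.0007]
 [-0.0007 -0.2743  0.9616]]
[[[0,0,-0.065],[28.1,-22.6,-5.1],85],[[0,0,-0.065],[29.5,-20.8,-5.1],85],[[0,0,-0.065],[30.8,-18.8,-5.1],85],[[0,0,-0.065],[31.9,-16.8,-5.1],85],[[0,0,-0.065],[33.0,-14.7,-5.1],85]]
[[[0,0,-0.065],[33.8,-12.5,-5.1],85],[[0,0,-0.065],[34.6,-10.3,-5.1],85],[[0,0,-0.065],[35.2,-8.0,-5.0],85],[[0,0,-0.066],[35.6,-5.7,-5.1],85],[[0,0,-0.065],[35.9,-3.3,-5.0],85]]
[[[0,0,-0.066],[36.1,-1.0,-5.1],85],[[0,0,-0.065],[36.0,1.4,-5.0],85],[[0,0,-0.066],[35.9,3.8,-5.1],85],[[0,0,-0.065],[35.6,6.1,-5.0],85],[[0,0,-0.066],[35.0,8.4,-5.1],85]]
[[[0,0,-0.062],[32.2,-15.6,3.1],85],[[0,0,-0.061],[33.1,-13.6,3.1],85],[[0,0,-0.062],[33.9,-11.5,3.1],85],[[0,0,-0.061],[34.5,-9.4,3.1],85],[[0,0,-0.062],[35.1,-7.3,3.1],85]]
[[[0,0,-0.061],[35.4,-5.1,3.1],85],[[0,0,-0.062],[35.7,-2.9,3.1],85],[[0,0,-0.061],[35.8,-0.7,3.1],85],[[0,0,-0.062],[35.8,1.5,3.0],85],[[0,0,-0.061],[35.6,3.7,3.1],85]]
[[[0,0,-0.062],[35.3,5.8,3.0],85],[[0,0,-0.061],[34.9,8.0,3.1],85],[[0,0,-0.062],[34.3,10.1,3.0],85]]
```

step_arm --targets '[[[0,0,-0.065],[28,-23,-5],85],[[0,0,-0.065],[30,-21,-5],85],[[0,0,-0.065],[31,-19,-5],85],[[0,0,-0.065],[32,-17,-5],85],[[0,0,-0.065],[33,-15,-5],85]]'

```text
time: 1.92
tool_pos: [0.2968, -0.4948, 0.3291]
tcp_rot: [2.992, 0.957, 0.0]
wrist_force: [1.4, -0.3, -0.3]
width: 0.995
grip_force: 0.0
```

step_arm --targets '[[[0,0,-0.065],[34,-12,-5],85],[[0,0,-0.065],[35,-10,-5],85],[[0,0,-0.065],[35,-8,-5],85],[[0,0,-0.065],[36,-6,-5],85],[[0,0,-0.065],[36,-3,-5],85]]'

```text
time: 2.33
tool_pos: [0.3999, -0.3457, 0.3544]
tcp_rot: [2.797, 1.429, 0.0]
wrist_force: [0.4, 0.2, -0.4]
width: 0.995
grip_force: 0.0
```

step_arm --targets '[[[0,0,-0.065],[36,-1,-5],85],[[0,0,-0.065],[36,1,-5],85],[[0,0,-0.065],[36,4,-5],85],[[0,0,-0.065],[36,6,-5],85],[[0,0,-0.065],[35,8,-5],85]]'

```text
time: 2.75
tool_pos: [0.5019, -0.1965, 0.3795]
tcp_rot: [2.529, 1.863, 0.001]
wrist_force: [0.0, -0.6, -0.5]
width: 0.999
grip_force: 0.0
```

step_arm --targets '[[[0,0,-0.062],[32,-16,3],85],[[0,0,-0.062],[33,-14,3],85],[[0,0,-0.062],[34,-12,3],85],[[0,0,-0.062],[35,-9,3],85],[[0,0,-0.062],[35,-7,3],85]]'

```text
time: 3.17
tool_pos: [0.4737, -0.0191, 0.364]
tcp_rot: [2.211, 2.231, 0.001]
wrist_force: [0.5, 0.3, -0.2]
width: 1.001
grip_force: 0.0
```

step_arm --targets '[[[0,0,-0.062],[35,-5,3],85],[[0,0,-0.062],[36,-3,3],85],[[0,0,-0.062],[36,-1,3],85],[[0,0,-0.062],[36,2,3],85],[[0,0,-0.062],[36,4,3],85]]'

```text
time: 3.58
tool_pos: [0.4472, 0.1587, 0.3491]
tcp_rot: [1.84, 2.545, 0.001]
wrist_force: [1.3, -0.2, -0.2]
width: 0.998
grip_force: 0.0
```

step_arm --targets '[[[0,0,-0.062],[35,6,3],85],[[0,0,-0.062],[35,8,3],85],[[0,0,-0.062],[34,10,3],85],[[0,0,0],[0,0,0],85],[[0,0,0],[0,0,0],85]]'

```text
time: 4.0
tool_pos: [0.4311, 0.2642, 0.3396]
tcp_rot: [-1.595, -2.706, 0.001]
wrist_force: [0.3, -0.4, -0.4]
width: 0.992
grip_force: 0.0
```

```bash
python3 - <<'E'
from h import *
np.set_printoptions(precision=4,suppress=True)
p,R=pose();print(p,R.as_matrix().tolist(),read_state()["q"],read_state()["time"])
cal=calibration("wrist");im=read_camera("wrist");cv2.imwrite("pics/w1.png",im[:,:,::-1])
for n,z in dict(upper_centre=.02,upper_spout=.04,upper_foot=.04,lower_centre=.054,lower_spout=.054,lower_foot=.054,lever_pivot=.132,clamp_post=.115,lever_grip=.186).items():
    r=tip_of("wrist",n)
    for a in r[:2]: print(n,np.round(a["at"],1),round(a["score"],2),onz("wrist",a["at"],z,cal))
E
```

```text
[0.4311 0.2642 0.3396] [[-0.48413725037451005, 0.8749919266077593, -0.0005011696828035306], [0.8749920377420861, 0.48413699718146275, -0.0005494070153871972], [-0.00023809191757457514, -0.0007045078837768397, -0.9999997234904022]] [ 0.5007 -0.0812  1.9129 -0.0002  1.3106 -0.0046] 4.0
upper_centre [113.5 384.5] 0.6 [0.4436 0.3765 0.02  ]
upper_spout [168.1 390. ] 0.92 [0.4736 0.329  0.04  ]
upper_foot [ 50.6 386.5] 0.72 [0.4116 0.4316 0.04  ]
lower_centre [290.6 255.2] 0.75 [0.4136 0.1505 0.054 ]
lower_spout [240.7 272.6] 0.68 [0.4052 0.2088 0.054 ]
lower_foot [335.6 240. ] 0.84 [0.4221 0.0907 0.054 ]
lower_foot [ 93.7 548.8] 0.17 [0.5823 0.4943 0.054 ]
clamp_post [387.1 225.1] 0.78 [0.4291 0.0639 0.115 ]
lever_grip [337.4 240.7] 0.71 [0.4138 0.176  0.186 ]
lever_grip [239.4 270.3] 0.6 [0.4005 0.2516 0.186 ]
```

View pics/w1.png

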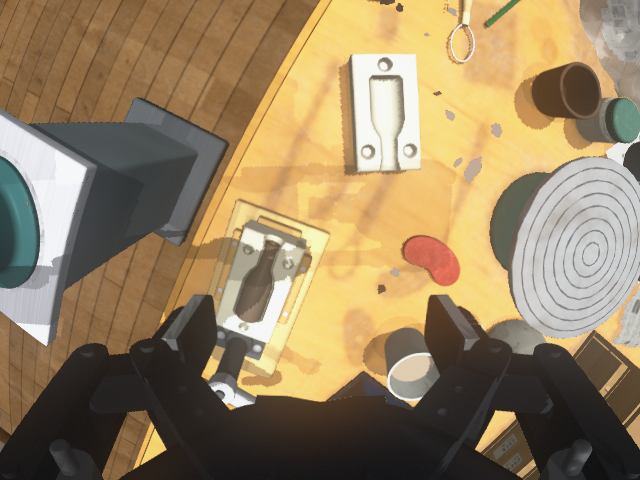

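The wrist view shows the upper half's sockets near (385,64), (368,151) and (410,150) in x,y. The lower half's keys are near (248,250), (289,263) and (242,325). I'll fit both poses from these.

```bash
cat >> h.py <<'E'
def fit2(model,meas):
    m=np.array(model,float);w=np.array(meas,float)[:,:2];mc,wc=m.mean(0),w.mean(0);a=(m-mc);b=(w-wc)
    th=np.arctan2((a[:,0]*b[:,1]-a[:,1]*b[:,0]).sum(),(a*b).sum());c,s=np.cos(th),np.sin(th);Q=np.array([[c,-s],[s,c]])
    t=wc-Q@mc;return t,th,np.linalg.norm(w-(m@Q.T+t),axis=1)
E
python3 - <<'E'
from h import *
np.set_printoptions(precision=4,suppress=True)
cal=calibration("wrist")
U=[(64,385),(151,368),(150,410),(55,352),(54,415),(170,420),(174,357)]
Um=np.array([(0,48),(-21.5,-40),(21.5,-40),(-33,60),(33,60),(33,-60),(-33,-60)])/1e3
print(fit2(Um,[onz("wrist",u,.04,cal) for u in U]))
print(fit2(Um[1:3].tolist()+[Um[0]],[onz("wrist",u,.04,cal) for u in (U[1],U[2],U[0])]))
L=[(250,248),(263,289),(325,242)];Lm=np.array([(-21.5,40),(21.5,40),(0,-48)])/1e3
print(fit2(Lm,[onz("wrist",u,.061,cal) for u in L]))
im=cv2.imread("pics/w1.png")
cv2.imwrite("pics/c1.png",np.hstack([cv2.resize(im[40:190,330:450],(480,600),interpolation=2),cv2.resize(im[220:345,205:305],(320,400),interpolation=2)[:400].copy() if 0 else cv2.copyMakeBorder(cv2.resize(im[220:345,205:305],(320,400),interpolation=2),0,200,0,0,0)]))
E
```

```text
(array([0.4445, 0.3749]), np.float64(0.5588189055842576), array([0.001 , 0.0011, 0.0009, 0.0016, 0.001 , 0.0011, 0.0016]))
(array([0.4444, 0.376 ]), np.float64(0.556543578518109), array([0.0001, 0.0001, 0.    ]))
(array([0.4138, 0.1533]), np.float64(0.11496615937653427), array([0.0022, 0.0009, 0.0016]))
```

View pics/c1.png

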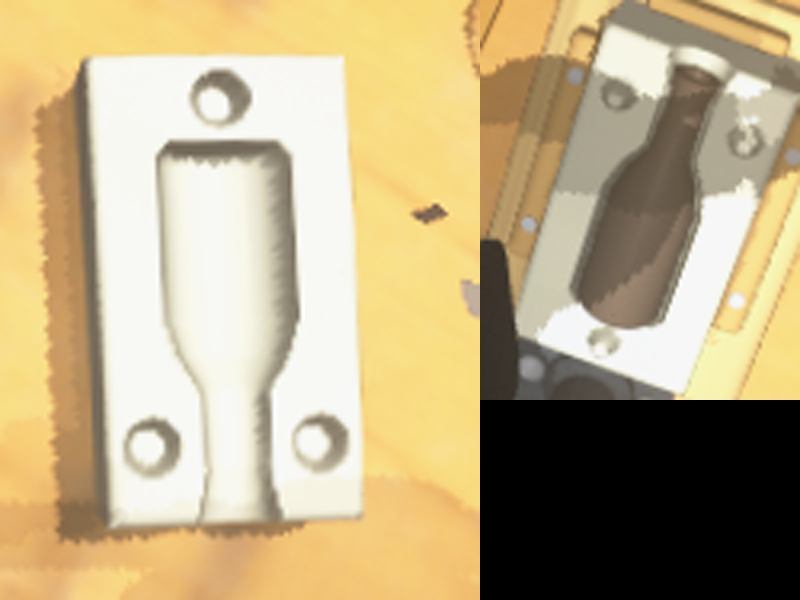

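```bash
python3 - <<'E'
from h import *
np.set_printoptions(precision=4,suppress=True)
cal=calibration("wrist")
U=[(64.5,385.3),(151.5,368.3),(150.5,410.3),(54.3,351.3),(54.3,416.3),(169,420.8),(171,357.5)]
Um=np.array([(0,48),(-21.5,-40),(21.5,-40),(-33,60),(33,60),(33,-60),(-33,-60)])/1e3
print(fit2(Um,[onz("wrist",u,.04,cal) for u in U]))
L=[(249.7,247.8),(263.8,287.8),(326.6,243.8)];Lm=np.array([(-21.5,40),(21.5,40),(0,-48)])/1e3
print(fit2(Lm,[onz("wrist",u,.059,cal) for u in L]))
C=[(234.7,243.4),(253.8,299.7),(342.8,269),(326,217.5)];Cm=np.array([(-33,60),(33,60),(33,-60),(-33,-60)])/1e3
print(fit2(Cm,[onz("wrist",u,.054,cal) for u in C]))
u,yaw=np.array([.4444,.375]),.555
x=np.array([np.cos(yaw),np.sin(yaw),0]);f=np.array([-np.sin(yaw),np.cos(yaw),0]);up=np.array([0,0,1.])
b=np.radians(40);t=np.sin(b)*f-np.cos(b)*up;Q=mk(t,x)
g=np.r_[u,.027]-.012*f
tcp=g-.050*t
print(tcp,Q.as_matrix())
s=plan([(tcp-.10*t,Q,25)])
plan([(tcp,Q,25)],start=s)
E
```

```text
(array([0.4447, 0.3755]), np.float64(0.5565809685686782), array([0.0002, 0.0003, 0.0003, 0.0009, 0.0009, 0.0009, 0.0009]))
(array([0.4147, 0.1518]), np.float64(0.1389976298240169), array([0.0005, 0.0001, 0.0007]))
(array([0.4159, 0.1474]), np.float64(0.16313735297650758), array([0.0046, 0.0046, 0.0046, 0.0041]))
[0.4677 0.3375 0.0653] [[-0.4037  0.8499 -0.3387]
 [ 0.6511  0.5269  0.5463]
 [ 0.6428  0.     -0.766 ]]
[[[0.002,0.078,-0.006],[-1.7,7.9,22.0],85],[[0.002,0.078,-0.006],[-3.4,7.9,21.8],85],[[0.002,0.077,-0.006],[-5.2,7.9,21.5],85],[[0.002,0.078,-0.006],[-6.8,7.9,21.0],85],[[0.002,0.077,-0.006],[-8.5,7.9,20.3],85]]
[[[0.002,0.078,-0.005],[-10.1,7.9,19.6],85],[[0.002,0.077,-0.006],[-11.6,7.9,18.8],85],[[0.002,0.078,-0.005],[-13.1,7.9,17.8],85],[[0.003,0.077,-0.006],[-14.5,7.9,16.7],85]]
[[[0,0,0],[0,0,25.0],85],[[0,0,0],[0,0,25.0],85],[[0,0,0],[0,0,25.0],85],[[0,0,0],[0,0,24.9],85]]
```

step_arm --targets '[[[0.002,0.078,-0.006],[-1.7,7.9,22],85],[[0.002,0.078,-0.006],[-3.4,7.9,22],85],[[0.002,0.078,-0.006],[-5.2,7.9,21.5],85],[[0.002,0.078,-0.006],[-6.8,7.9,21],85],[[0.002,0.078,-0.006],[-8.5,7.9,20],85]]'

```text
time: 4.92
tool_pos: [0.471, 0.2742, 0.2297]
tcp_rot: [-1.383, -2.419, -0.273]
wrist_force: [0.6, 0.2, -0.5]
width: 0.995
grip_force: 0.0
```

step_arm --targets '[[[0.002,0.078,-0.006],[-10,7.9,20],85],[[0.002,0.078,-0.006],[-12,7.9,19],85],[[0.002,0.078,-0.006],[-13,7.9,18],85],[[0.002,0.078,-0.006],[-14,7.9,16],85],[[0,0,0],[0,0,0],85]]'

```text
time: 5.33
tool_pos: [0.4998, 0.2818, 0.1344]
tcp_rot: [-1.212, -2.169, -0.436]
wrist_force: [-1.5, -0.7, -1.2]
width: 0.993
grip_force: 0.0
```

```bash
python3 - <<'E'
from h import *
np.set_printoptions(precision=4,suppress=True)
cal=calibration("wrist");im=read_camera("wrist");cv2.imwrite("pics/w2.png",im[:,:,::-1])
u,yaw=np.array([.4447,.3755]),.557
x=np.array([np.cos(yaw),np.sin(yaw),0]);f=np.array([-np.sin(yaw),np.cos(yaw),0]);up=np.array([0,0,1.])
print([np.round(proj("wrist",np.r_[u,.04]+a*x+c*f,cal),1) for a,c in((0,-.06),(0,.06),(0,.048),(-.0215,-.04),(.0215,-.04))])
for n in("upper_spout","upper_foot"):print(n,[a["at"] for a in tip_of("wrist",n)])
b=np.radians(40);t=np.sin(b)*f-np.cos(b)*up;Q=mk(t,x)
g=np.r_[u,.027]-.012*f
tcp=g-.050*t
print(pose()[0],read_state()["q"],nose_length() if callable(nose_length) else nose_length)
plan([(tcp,Q,25)])
E
```

```text
[array([318., 329.]), array([138.2, 326.8]), array([152.2, 327. ]), array([282.3, 289.3]), array([281.8, 367.9])]
upper_spout [[310.5, 329.3]]
upper_foot [[134.8, 329.1]]
[0.5012 0.2838 0.142 ] [ 0.1791  0.3723  1.9236  0.6885  1.2358 -0.7436] 0.0726
[[[0,-0.001,0],[-0.2,0.1,24.9],85],[[0,-0.001,0],[-0.2,0.1,24.9],85],[[0,-0.001,0],[-0.2,0.1,24.9],85],[[0.001,0,0.001],[-0.2,0.2,24.9],85]]
```

View pics/w2.png

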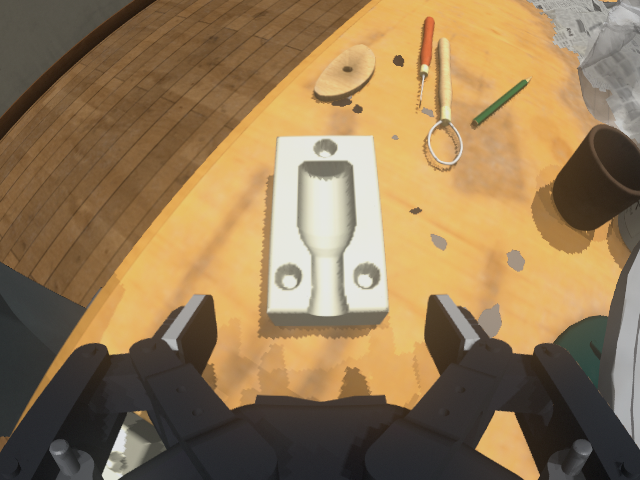

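The block sits square between the fingers at (325,230), and the sockets are within about 5 px of the prediction. I'll descend and grip.

step_arm --targets '[[[0,0,0],[0,0,25],85],[[0,0,0],[0,0,25],85],[[0,0,0],[0,0,25],85],[[0,0,0],[0,0,25],85],[[0,0,0],[0,0,0],85]]'

```text
time: 5.9
tool_pos: [0.4638, 0.3406, 0.0654]
tcp_rot: [-1.204, -2.181, -0.441]
wrist_force: [0.1, -0.6, 0.2]
width: 0.996
grip_force: 0.0
```

step_arm --targets '[[[0,0,0],[0,0,0],55],[[0,0,0],[0,0,0],55],[[0,0,0],[0,0,0],55],[[0,0,0],[0,0,0],55],[[0,0,0],[0,0,0],55]]' --grip_force 70

```text
time: 6.32
tool_pos: [0.4689, 0.3392, 0.0685]
tcp_rot: [-1.208, -2.181, -0.45]
wrist_force: [0.2, -0.9, 8.6]
width: 0.763
grip_force: 79.1
```

step_arm --targets '[[[0,0,0],[0,0,0],55],[[0,0,0],[0,0,0],55],[[0,0,0],[0,0,0],55]]'

```text
time: 6.57
tool_pos: [0.4689, 0.3392, 0.0685]
tcp_rot: [-1.208, -2.181, -0.45]
wrist_force: [-1.0, -0.5, 8.4]
width: 0.764
grip_force: 79.1
```

```bash
python3 - <<'E'
from h import *
np.set_printoptions(precision=4,suppress=True)
p,R=pose();print(p,R.as_matrix().tolist(),read_state()["q"],read_state()["wrist_force"])
cal=calibration("wrist");im=read_camera("wrist");cv2.imwrite("pics/w3.png",im[:,:,::-1])
for n in("upper_spout","upper_foot"):
  for c in("wrist","top"):
    if c=="top":read_camera(c)
    print(n,c,[(np.round(a["at"],1),onz(c,a["at"],.04)) for a in tip_of(c,n)])
E
```

```text
[0.4689 0.3392 0.0685] [[-0.4065440364469931, 0.8487639812812904, -0.33811484810478143], [0.6456605406074556, 0.5287413600777543, 0.5509582928367764], [0.6464088587974908, 0.005681392669066587, -0.7629700577646973]] [ 0.2802  0.4583  1.9794  0.7835  1.0815 -0.795 ] [-0.9961 -0.5428  8.4017]
upper_spout wrist [(array([150.8, 324.1]), array([0.4134, 0.4296, 0.04  ]))]
upper_spout top [(array([252.6, 300.5]), array([0.4771, 0.3293, 0.04  ]))]
upper_foot wrist [(array([147.1, 322.1]), array([0.4116, 0.4309, 0.04  ]))]
upper_foot top [(array([281.6, 250.7]), array([0.4199, 0.433 , 0.04  ]))]
```

```bash
cat >> h.py <<'E'
def frame(c,y,z):
    y=np.array(y,float);z=np.array(z,float);return np.array(c,float),Rt.from_matrix(np.c_[np.cross(y,z),y,z])
def tool_for(B,rel):  # B=(pos,R) block; rel=(p,R) block in tool -> tool pose
    R=B[1]*rel[1].inv();return B[0]-R.apply(rel[0]),R
def inv_rel(B,T): return T[1].inv().apply(B[0]-T[0]),T[1].inv()*B[1]
E
python3 - <<'E'
from h import *
np.set_printoptions(precision=4,suppress=True)
T=pose();yaw=.557;f=np.array([-np.sin(yaw),np.cos(yaw),0]);up=np.array([0,0,1.])
B0=frame((.4447,.3755,.020),f,up);rel=inv_rel(B0,T);np.savez("rel1.npz",p=rel[0],q=rel[1].as_quat());print(rel[0],rel[1].as_matrix())
U=tool_for((B0[0]+[0,0,.13],B0[1]),rel)
S=frame((.445,.365,.15),-up,f)
# stepwise rotation keeps block centre path straight
s=plan([(U[0],U[1],30)],grip=55)
ps=[]
for k in range(1,15):
    a=-np.pi/2*k/14;ps.append(tool_for(frame((B0[0]+[0,0,.13])*(1-k/14)+S[0]*k/14,Rt.from_rotvec(a*np.array([np.cos(yaw),np.sin(yaw),0])).apply(f),Rt.from_rotvec(a*np.array([np.cos(yaw),np.sin(yaw),0])).apply(up)),rel))
s=plan(ps,start=s,grip=55);print(s[0],s[1].as_matrix()[:,2])
E
```

```text
[ 0.0019 -0.0016  0.0652] [[-0.0037  0.763   0.6464]
 [ 1.      0.0001  0.0057]
 [ 0.0043  0.6464 -0.7629]]
[[[0,0,0],[16.8,0.1,-19.8],55],[[0,0,0],[16.8,0.2,-19.8],55],[[0,0,0],[16.8,0.1,-19.9],55],[[0,0,0],[16.8,0.2,-19.8],55],[[0,0,0],[16.8,0.1,-19.9],55]]
[[[0,-0.112,0],[6.9,-0.3,-0.2],55],[[0.001,-0.112,-0.001],[6.7,-0.4,-0.2],55],[[0,-0.113,0],[6.8,-0.3,-0.1],55],[[0.001,-0.112,-0.001],[6.7,-0.4,0],55],[[0,-0.112,0],[6.7,-0.3,0],55]]
[[[0,-0.112,-0.001],[6.6,-0.4,0.1],55],[[0.001,-0.112,0],[6.7,-0.3,0.2],55],[[0,-0.113,-0.001],[6.7,-0.4,0.2],55],[[0.001,-0.112,0],[6.7,-0.4,0.4],55],[[0,-0.112,-0.001],[6.7,-0.3,0.4],55]]
[[[0,-0.112,0],[6.7,-0.4,0.4],55],[[0.001,-0.112,-0.001],[6.7,-0.3,0.5],55],[[0,-0.113,0],[6.8,-0.4,0.6],55],[[0.001,-0.112,-0.001],[6.9,-0.3,0.7],55]]
[0.4205 0.4069 0.1936] [ 0.4067 -0.6457 -0.6463]
```

step_arm --targets '[[[0,0,0],[17,0,-20],55],[[0,0,0],[17,0,-20],55],[[0,0,0],[17,0,-20],55],[[0,0,0],[17,0,-20],55],[[0,0,0],[17,0,-20],55]]'

```text
time: 7.33
tool_pos: [0.4671, 0.3381, 0.1981]
tcp_rot: [-1.21, -2.181, -0.445]
wrist_force: [-0.3, 0.9, -4.1]
width: 0.767
grip_force: 79.1
```

step_arm --targets '[[[0,-0.112,0],[6.8,-0.3,0],55],[[0,-0.112,0],[6.8,-0.3,0],55],[[0,-0.112,0],[6.8,-0.3,0],55],[[0,-0.112,0],[6.8,-0.3,0],55],[[0,-0.112,0],[6.8,-0.3,0],55]]'

```text
time: 7.75
tool_pos: [0.4506, 0.363, 0.2142]
tcp_rot: [-1.469, -2.642, -0.108]
wrist_force: [-0.6, -0.2, -4.5]
width: 0.761
grip_force: 79.0
```

step_arm --targets '[[[0,-0.112,0],[6.8,-0.3,0],55],[[0,-0.112,0],[6.8,-0.3,0],55],[[0,-0.112,0],[6.8,-0.3,0],55],[[0,-0.112,0],[6.8,-0.3,0.3],55],[[0,-0.112,0],[6.8,-0.3,0.4],55]]'

```text
time: 8.17
tool_pos: [0.4311, 0.3916, 0.2106]
tcp_rot: [1.341, 2.409, -0.279]
wrist_force: [-1.0, -0.6, -4.4]
width: 0.76
grip_force: 79.0
```

step_arm --targets '[[[0,-0.112,0],[6.8,-0.3,0.4],55],[[0,-0.112,0],[6.8,-0.3,0.5],55],[[0,-0.112,0],[6.8,-0.3,0.6],55],[[0,-0.112,0],[6.8,-0.3,0.7],55],[[0,0,0],[0,0,0],55]]'

```text
time: 8.58
tool_pos: [0.4162, 0.4091, 0.1877]
tcp_rot: [1.126, 2.04, -0.528]
wrist_force: [-0.3, -0.3, -5.1]
width: 0.756
grip_force: 79.2
```

step_arm --targets '[[[0,0,0],[0,0,0],55],[[0,0,0],[0,0,0],55]]'

```text
time: 8.75
tool_pos: [0.4188, 0.4083, 0.1924]
tcp_rot: [1.135, 2.041, -0.52]
wrist_force: [-0.2, -1.4, -3.7]
width: 0.762
grip_force: 79.2
```

```bash
python3 - <<'E'
from h import *
np.set_printoptions(precision=4,suppress=True)
T=pose();s=read_state();print(T[0],T[1].as_matrix()[:,2],s["q"],s["wrist_force"],s["width"],s["time"])
z=np.load("rel1.npz");rel=(z["p"],Rt.from_quat(z["q"]))
print("block c",T[0]+T[1].apply(rel[0]),(T[1]*rel[1]).as_matrix())
a=read_camera("side");b=read_camera("top")
cv2.imwrite("pics/s4.png",np.hstack([cv2.resize(a[120:340,200:440],(436,400)),cv2.resize(b[140:360,180:380],(364,400))])[:,:,::-1])
print(tip_of("side","upper_spout")[:1],tip_of("side","upper_foot")[:1],tip_of("top","upper_spout")[:1])
E
```

```text
[0.4188 0.4083 0.1924] [ 0.4028 -0.6441 -0.6503] [ 1.0488  0.4291  1.797  -0.7405  1.4578  0.7925] [-0.2168 -1.3882 -3.7182] 0.762359930321526 8.75
block c [0.4431 0.3665 0.1485] [[ 0.8518 -0.0007 -0.5238]
 [ 0.5238  0.0054  0.8518]
 [ 0.0022 -1.      0.005 ]]
[{'at': [171.8, 299.5], 'score': 0.6}] [{'at': [174.4, 298.9], 'score': 0.59}] [{'at': [272.4, 261.6], 'score': 0.86}]
```

View pics/s4.png

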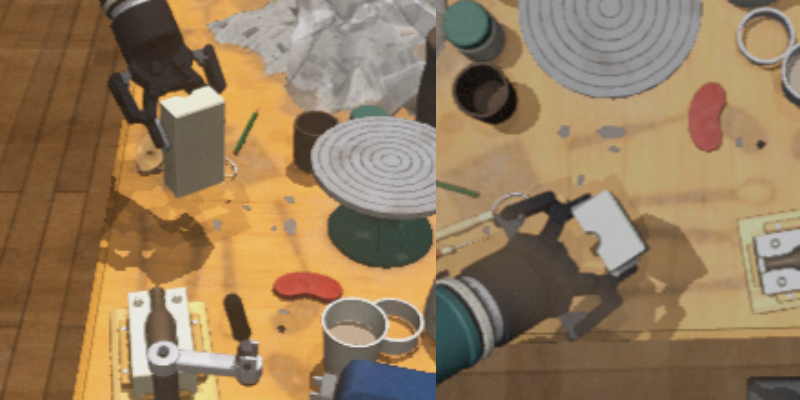

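The block hangs upright with its spout up, near (195,145) in the side crop. I'll lower it to the table.

```bash
python3 - <<'E'
from h import *
T=pose();s=plan([(T[0]-[0,0,.084],T[1],21)],grip=55)
print(T[1].inv().apply([0,0,-1]))
E
```

```text
[[[0,0,0],[16.0,-0.1,13.6],55],[[0,0,0],[16.0,-0.1,13.7],55],[[0,0,0],[15.9,-0.1,13.6],55],[[0,0,0],[16.0,0,13.7],55]]
[ 0.76021092 -0.00415404  0.64966307]
```

step_arm --targets '[[[0,0,0],[16,-0.1,13.6],55],[[0,0,0],[16,-0.1,13.6],55],[[0,0,0],[16,-0.1,13.6],55],[[0,0,0],[16,0,13.6],55],[[0,0,0],[0,0,0],55]]'

```text
time: 9.42
tool_pos: [0.4189, 0.4083, 0.1075]
tcp_rot: [1.132, 2.038, -0.521]
wrist_force: [0.4, -0.6, -2.5]
width: 0.76
grip_force: 79.7
```

step_arm --targets '[[[0,0,0],[0,0,0],55],[[0,0,0],[1.1,0,1],55],[[0,0,0],[0,0,0],55]]'

```text
time: 9.67
tool_pos: [0.4185, 0.4083, 0.1071]
tcp_rot: [1.134, 2.039, -0.52]
wrist_force: [0.1, 0.8, -3.6]
width: 0.763
grip_force: 79.7
```

step_arm --targets '[[[0,0,0],[1.1,0,1],55],[[0,0,0],[0,0,0],55]]'

```text
time: 9.83
tool_pos: [0.4185, 0.4085, 0.1064]
tcp_rot: [1.133, 2.038, -0.52]
wrist_force: [-1.7, 0.5, 2.4]
width: 0.758
grip_force: 80.1
```

step_arm --targets '[[[0,0,0],[1.1,0,1],55],[[0,0,0],[0,0,0],55]]'

```text
time: 10.0
tool_pos: [0.4184, 0.4086, 0.1062]
tcp_rot: [1.133, 2.036, -0.521]
wrist_force: [-5.1, 0.8, 8.6]
width: 0.762
grip_force: 81.1
```

step_arm --targets '[[[0,0,0],[-0.6,0,-0.5],55],[[0,0,0],[0,0,0],70],[[0,0,0],[0,0,0],78],[[0,0,0],[0,0,0],85],[[0,0,0],[0,0,0],85]]'

```text
time: 10.42
tool_pos: [0.4185, 0.4081, 0.1042]
tcp_rot: [1.132, 2.039, -0.521]
wrist_force: [0.9, -1.1, 0.1]
width: 0.994
grip_force: 0.0
```

step_arm --targets '[[[0,0,0],[0,0,0],85],[[0,0,0],[0,0,-8],85],[[0,0,0],[0,0,-15],85],[[0,0,0],[0,0,-25],85],[[0,0,0],[0,0,-30],85]]'

```text
time: 10.83
tool_pos: [0.3861, 0.4584, 0.1552]
tcp_rot: [1.132, 2.038, -0.525]
wrist_force: [0.5, 0.7, -0.3]
width: 0.997
grip_force: 0.0
```

step_arm --targets '[[[0,0,0],[0,0,-35],85],[[0,0,0],[0,0,-35],85],[[0,0,0],[0,0,0],85],[[0,0,0],[0,0,0],85]]'

```text
time: 11.17
tool_pos: [0.3578, 0.507, 0.2031]
tcp_rot: [1.133, 2.041, -0.513]
wrist_force: [-0.0, 0.3, 0.3]
width: 0.998
grip_force: 0.0
```

```bash
python3 - <<'E'
from h import *
np.set_printoptions(precision=4,suppress=True)
T=pose();print(T[0],read_state()["q"])
a=read_camera("side");b=read_camera("top");cal=calibration("wrist");w=read_camera("wrist")
for n,i in(("side",a),("top",b),("wrist",w)):cv2.imwrite(f"pics/{n}5.png",i[:,:,::-1])
cv2.imwrite("pics/m5.png",np.hstack([cv2.resize(b[215:315,240:320],(400,500),interpolation=2),cv2.resize(w[100:400,200:440],(400,500))])[:,:,::-1])
for c in("top","side"):
  print(c,[(np.round(r["extent"],1),round(r["score"],2)) for r in look_for(c,"upper_half")[:1]])
T0=(np.array([.4185,.4085,.1064]),Rt.from_rotvec([1.133,2.038,-.52]));z=np.load("rel1.npz");rel=(z["p"],Rt.from_quat(z["q"]))
B=(T0[0]+T0[1].apply(rel[0]),T0[1]*rel[1]);print("expected",B[0],B[1].as_matrix())
E
```

```text
[0.3578 0.507  0.2031] [ 1.1913  0.5203  1.6358 -0.6633  1.5818  0.8371]
top []
side [(array([289.4, 199.8, 324.7, 257.2]), 0.64)]
expected [0.4428 0.3666 0.0627] [[ 0.8516  0.0015 -0.5242]
 [ 0.5241  0.0033  0.8516]
 [ 0.003  -1.      0.002 ]]
```

View pics/m5.png

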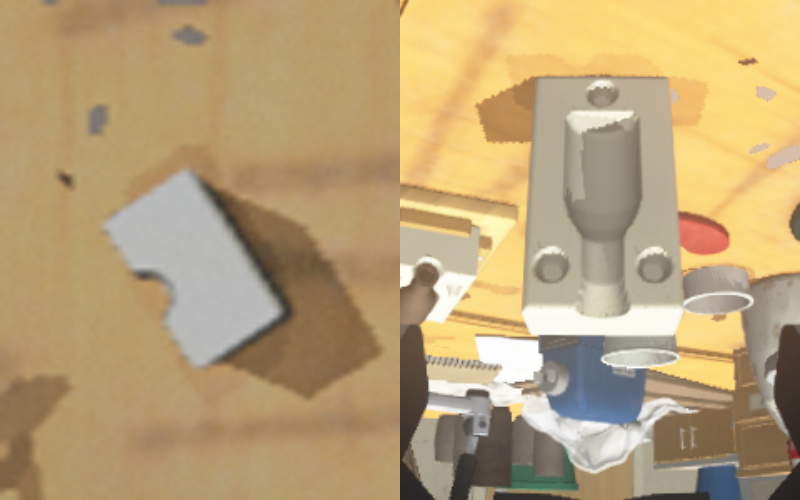

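```bash
python3 - <<'E'
from h import *
np.set_printoptions(precision=4,suppress=True)
P=[onz("top",(r,c),.12) for c,r in((261,259.6),(277.4,248.6),(297.4,277.6),(280,288.4))]
# block frame seen from above (x along block x, v along -z(back))
print("top",fit2([(-.033,.02),(.033,.02),(.033,-.02),(-.033,-.02)],[P[3],P[0],P[1],P[2]]), np.mean(P,0),P)
cal=calibration("wrist")
W=[(155.8,321.2),(258.4,290.6),(258.4,352.4)];M=np.array([(0,.048,.02),(-.0215,-.04,.02),(.0215,-.04,.02)])
from scipy.optimize import least_squares
def B(v):
    x=np.array([np.cos(v[2]),np.sin(v[2]),0]);n=np.array([-np.sin(v[2]),np.cos(v[2]),0]);c=np.array([v[0],v[1],.06])
    return np.array([c+m[0]*x+m[1]*np.array([0,0,-1])+m[2]*n for m in M])
r=least_squares(lambda v:np.ravel([np.array(proj("wrist",X,cal))-w for X,w in zip(B(v),W)]),[.443,.367,.55]);print(r.x,r.fun)
E
```

```text
top (array([0.4433, 0.3677]), np.float64(0.5684345495156327), array([0.0015, 0.0013, 0.0017, 0.0009])) [0.4433 0.3677 0.12  ] [array([0.4609, 0.4012, 0.12  ]), array([0.4809, 0.3699, 0.12  ]), array([0.4255, 0.3334, 0.12  ]), array([0.4061, 0.3663, 0.12  ])]
[0.4433 0.366  0.5642] [-0.4023  0.2508  0.3804 -0.4109  0.3255  0.1924]
```

```bash
python3 - <<'E'
from h import *
np.set_printoptions(precision=4,suppress=True)
yaw=.559;x=np.array([np.cos(yaw),np.sin(yaw),0]);n=np.array([-np.sin(yaw),np.cos(yaw),0]);up=np.array([0,0,1.])
B=frame((.4432,.3668,.060),-up,n);a=np.radians(40)
t=-np.sin(a)*up+np.cos(a)*n;Q=mk(t,x);G=(B[0]-.052*n+.049*up,Q)
rel=inv_rel(B,G);np.savez("rel2.npz",p=rel[0],q=rel[1].as_quat(),G=G[0],GQ=Q.as_quat())
D=mk([0,0,-1],x)
s=plan([((.42,.41,.34),D,36)]);print()
s=plan([(G[0]-.1*t,Q,36)],start=s);print()
plan([(G[0],G[1],22)],start=s);print(G[0],t)
E
```

```text
[[[0,0.108,0],[-22.4,0.4,-0.8],85],[[0,0.109,0],[-22.2,0.4,-3.2],85],[[0,0.108,0],[-21.7,0.4,-5.6],85],[[0,0.109,0],[-21.0,0.4,-8.0],85],[[0,0.108,-0.001],[-20,0.4,-10.2],85]]
[[[0,0.109,0],[-18.7,0.4,-12.3],85],[[-0.001,0.108,-0.001],[-17.3,0.4,-14.2],85],[[0,0.109,0],[-15.7,0.4,-16.0],85]]

[[[0,0.109,0],[-22.2,-0.4,20.8],85],[[0,0.109,0],[-24.3,-0.4,18.3],85],[[0,0.109,0],[-26.2,-0.4,15.5],85],[[0,0.109,0],[-27.7,-0.4,12.6],85],[[0,0.109,0],[-28.9,-0.4,9.5],85]]
[[[0,0.109,0],[-29.8,-0.4,6.3],85],[[0,0.109,0],[-30.3,-0.4,3.0],85],[[0,0.109,0],[-30.5,-0.4,-0.2],85]]

[[[0,0,0],[0,0,20],85],[[0,0,0],[0,0,20],85],[[0,0,0],[0,0,20],85],[[0,0,0],[0,0,20],85],[[0,0,0],[0,0,20],85]]
[0.4708 0.3227 0.109 ] [-0.4063  0.6494 -0.6428]
```

step_arm --targets '[[[0,0.109,0],[-22.4,0.4,-0.8],85],[[0,0.109,0],[-22.2,0.4,-3.2],85],[[0,0.109,0],[-21.7,0.4,-5.6],85],[[0,0.109,0],[-21,0.4,-8],85],[[0,0.109,-0.001],[-20,0.4,-10.2],85]]'

```text
time: 11.83
tool_pos: [0.3972, 0.4444, 0.2884]
tcp_rot: [1.385, 2.498, -0.22]
wrist_force: [-0.2, -0.7, 0.5]
width: 0.996
grip_force: 0.0
```

step_arm --targets '[[[0,0.109,0],[-18.7,0.4,-12.3],85],[[0,0.109,-0.001],[-17.3,0.4,-14.2],85],[[0,0.109,0],[-15.7,0.4,-16],85]]'

```text
time: 12.08
tool_pos: [0.4203, 0.4094, 0.3416]
tcp_rot: [-1.518, -2.741, -0.011]
wrist_force: [1.2, -1.0, -1.0]
width: 0.998
grip_force: 0.0
```

step_arm --targets '[[[0,0.109,0],[-22.2,-0.4,20.8],85],[[0,0.109,0],[-24.3,-0.4,18.3],85],[[0,0.109,0],[-26.2,-0.4,15.5],85],[[0,0.109,0],[-27.7,-0.4,12.6],85],[[0,0.109,0],[-28.9,-0.4,9.5],85]]'

```text
time: 12.5
tool_pos: [0.4775, 0.3143, 0.2356]
tcp_rot: [-1.277, -2.303, -0.368]
wrist_force: [0.2, -0.7, 0.3]
width: 0.993
grip_force: 0.0
```

step_arm --targets '[[[0,0.109,0],[-29.8,-0.4,6.3],85],[[0,0.109,0],[-30.3,-0.4,3],85],[[0,0.109,0],[-30.5,-0.4,0],85],[[0,0,0],[0,0,0],85],[[0,0,0],[0,0,0],85]]'

```text
time: 12.92
tool_pos: [0.51, 0.2569, 0.1676]
tcp_rot: [-1.13, -2.02, -0.522]
wrist_force: [-0.6, 0.0, 0.7]
width: 0.997
grip_force: 0.0
```

```bash
python3 - <<'E'
from h import *
np.set_printoptions(precision=4,suppress=True)
z=np.load("rel2.npz");G=(z["G"],Rt.from_quat(z["GQ"]))
T=pose();print(T[0],read_state()["q"],read_state()["time"])
plan([(G[0],G[1],22)])
E
```

```text
[0.51   0.2569 0.1676] [ 0.0836  0.4144  1.8851  0.7669  1.4127 -0.8236] 12.9167
[[[-0.001,-0.002,-0.002],[0.7,0.4,19.3],85],[[0,-0.002,-0.002],[0.7,0.4,19.3],85],[[-0.001,-0.002,-0.002],[0.8,0.3,19.3],85],[[0,-0.002,-0.002],[0.8,0.3,19.3],85],[[-0.001,-0.002,-0.002],[0.8,0.4,19.2],85]]
```

step_arm --targets '[[[0,0,0],[0,0,20],85],[[0,0,0],[0,0,20],85],[[0,0,0],[0,0,0],85],[[0,0,0],[0,0,0],85],[[0,0,0],[0,0,0],85]]'

```text
time: 13.33
tool_pos: [0.4951, 0.2866, 0.1496]
tcp_rot: [-1.121, -2.034, -0.531]
wrist_force: [-0.6, 0.5, 0.2]
width: 0.995
grip_force: 0.0
```

```bash
python3 - <<'E'
from h import *
np.set_printoptions(precision=4,suppress=True)
z=np.load("rel2.npz");G=(z["G"],Rt.from_quat(z["GQ"]))
w=read_camera("wrist");cv2.imwrite("pics/w6.png",w[:,:,::-1]);T=pose();print(T[0],read_state()["q"],read_state()["time"])
cal=calibration("wrist");yaw=.559;x=np.array([np.cos(yaw),np.sin(yaw),0]);n=np.array([-np.sin(yaw),np.cos(yaw),0])
pts=[np.array([.4432,.3668,.12])+a*x-.02*n for a in(-.033,.033)]
print([np.round(proj("wrist",p,cal),1) for p in pts])
plan([(G[0],G[1],22)])
E
```

```text
[0.4956 0.2864 0.1496] [ 0.1338  0.4205  1.9163  0.8006  1.3527 -0.8384] 13.3833
[array([241.2, 240.4]), array([241.7, 396.9])]
[[[0.001,-0.001,0.002],[-1.0,-0.6,19.9],85],[[0,-0.001,0.001],[-1.0,-0.6,19.9],85],[[0.001,-0.002,0.002],[-1.0,-0.6,20],85]]
```

View pics/w6.png

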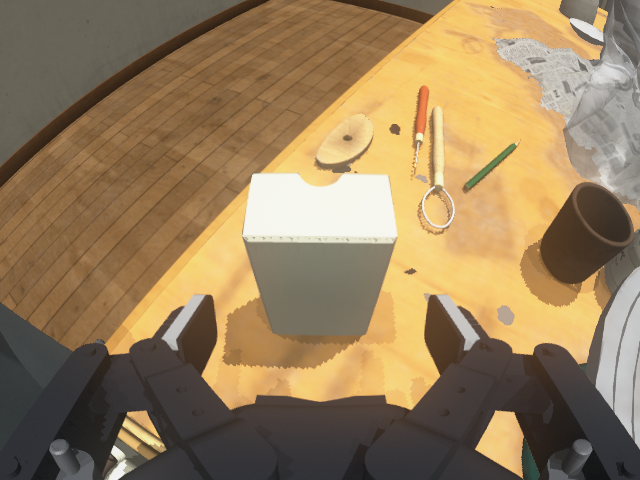

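The standing block's top back edge runs from (243,238) to (397,240), within 2 px of the prediction. I'll advance and grip.

step_arm --targets '[[[0,0,0.002],[-1,-0.6,20],85],[[0,-0.001,0.002],[-1,-0.6,20],85],[[0,-0.002,0.002],[-1,-0.6,20],85],[[0,0,0],[0,0,0],85],[[0,0,0],[0,0,0],85]]'

```text
time: 13.8
tool_pos: [0.4696, 0.3227, 0.1074]
tcp_rot: [-1.129, -2.03, -0.524]
wrist_force: [-0.5, -0.3, 0.6]
width: 0.994
grip_force: 0.0
```

step_arm --targets '[[[0,0,0],[0,0,0],76],[[0,0,0],[0,0,0],70],[[0,0,0],[0,0,0],66],[[0,0,0],[0,0,0],55],[[0,0,0],[0,0,0],55]]' --grip_force 70

```text
time: 14.22
tool_pos: [0.4719, 0.3223, 0.1084]
tcp_rot: [-1.131, -2.03, -0.529]
wrist_force: [3.4, -2.3, 7.2]
width: 0.756
grip_force: 78.3
```

step_arm --targets '[[[0,0,0],[0,0,0],55],[[0,0,0],[0,0,0],55],[[0,0,0],[0,0,0],55]]'

```text
time: 14.47
tool_pos: [0.4719, 0.3224, 0.1084]
tcp_rot: [-1.131, -2.03, -0.529]
wrist_force: [3.1, -0.8, 6.1]
width: 0.757
grip_force: 78.3
```

```bash
python3 - <<'E'
from h import *
np.set_printoptions(precision=4,suppress=True)
T=pose();print(T[0],T[1].as_matrix(),read_state()["q"])
yaw=.557;n=np.array([-np.sin(yaw),np.cos(yaw),0]);up=np.array([0,0,1.])
B=frame((.4432,.3668,.060),-up,n);rel=inv_rel(B,T);np.savez("rel3.npz",p=rel[0],q=rel[1].as_quat());print(rel[0],rel[1].as_matrix())
# lift, then turn -90 about block x while yawing to lower yaw and moving to hover
Bl=(B[0]+[0,0,.11],B[1]);U=tool_for(Bl,rel);s=plan([(U[0],U[1],25)],grip=55);print()
ly=.14;lc=np.array([.4147,.1525,.054]);N=16;ps=[]
h=np.array([-np.sin(ly),np.cos(ly),0]);goal=lc+[0,0,.02+.11]
for k in range(1,N+1):
    w=k/N;yy=yaw*(1-w)+ly*w;x=np.array([np.cos(yy),np.sin(yy),0]);nn=np.array([-np.sin(yy),np.cos(yy),0]);r=Rt.from_rotvec(-np.pi/2*w*x)
    ps.append(tool_for(frame(Bl[0]*(1-w)+goal*w,r.apply(-up),r.apply(nn)),rel))
s=plan(ps,start=s,grip=55);print(s[0],s[1].as_matrix()[:,2])
E
```

```text
[0.4719 0.3224 0.1084] [[-0.3374  0.8503 -0.4038]
 [ 0.5453  0.5263  0.6525]
 [ 0.7674 -0.     -0.6412]] [ 0.1989  0.4588  1.9612  0.8563  1.2608 -0.8628]
[-0.0033 -0.001   0.0716] [[ 0.0018 -0.7674  0.6412]
 [ 1.      0.     -0.0028]
 [ 0.0021  0.6412  0.7674]]
[[[0,0,0],[16.9,0,-14.1],55],[[0,0,0],[16.9,0,-14.1],55],[[0,0,0],[16.9,0,-14.1],55],[[0,0,0],[16.9,0,-14.1],55],[[0,0,0],[16.8,0,-14.1],55]]

[[[-0.019,-0.098,0.017],[1.0,-9.8,-8.0],55],[[-0.018,-0.098,0.02],[0,-9.4,-7.4],55],[[-0.015,-0.099,0.021],[-0.9,-9.0,-6.9],55],[[-0.014,-0.098,0.022],[-1.8,-8.5,-6.1],55],[[-0.011,-0.098,0.023],[-2.6,-8.1,-5.4],55]]
[[[-0.009,-0.098,0.025],[-3.4,-7.6,-4.4],55],[[-0.006,-0.098,0.025],[-3.9,-7.1,-3.5],55],[[-0.004,-0.099,0.025],[-4.5,-6.6,-2.4],55],[[-0.001,-0.098,0.026],[-4.9,-6.2,-1.3],55],[[0.001,-0.098,0.026],[-5.1,-5.6,-0.1],55]]
[[[0.004,-0.098,0.026],[-5.4,-5.2,1.1],55],[[0.007,-0.099,0.025],[-5.4,-4.6,2.3],55],[[0.008,-0.098,0.024],[-5.3,-4.2,3.6],55],[[0.012,-0.098,0.023],[-5.0,-3.6,4.8],55],[[0.013,-0.098,0.022],[-4.7,-3.2,6.1],55]]
[[[0.016,-0.098,0.021],[-4.2,-2.7,7.2],55]]
[0.4088 0.2006 0.2369] [ 0.0912 -0.6343 -0.7677]
```

step_arm --targets '[[[0,0,0],[17,0,-14],55],[[0,0,0],[17,0,-14],55],[[0,0,0],[17,0,-14],55],[[0,0,0],[17,0,-14],55],[[0,0,0],[17,0,-14],55]]'

```text
time: 14.88
tool_pos: [0.4691, 0.3225, 0.2164]
tcp_rot: [-1.132, -2.029, -0.521]
wrist_force: [0.0, 0.6, -4.0]
width: 0.758
grip_force: 78.4
```

step_arm --targets '[[[-0.019,-0.098,0.017],[1,-9.8,-8],55],[[-0.018,-0.098,0.02],[0,-9.4,-7.4],55],[[-0.015,-0.099,0.021],[-0.9,-9,-6.9],55],[[-0.014,-0.098,0.022],[-1.8,-8.5,-6.1],55],[[-0.011,-0.098,0.023],[-2.6,-8.1,-5.4],55]]'

```text
time: 15.3
tool_pos: [0.4424, 0.2779, 0.2403]
tcp_rot: [-1.524, -2.359, -0.289]
wrist_force: [0.5, 0.4, -4.0]
width: 0.759
grip_force: 78.4
```

step_arm --targets '[[[-0.009,-0.098,0.025],[-3.4,-7.6,-4.4],55],[[-0.006,-0.098,0.025],[-3.9,-7.1,-3.5],55],[[-0.004,-0.099,0.025],[-4.5,-6.6,-2.4],55],[[-0.001,-0.098,0.026],[-4.9,-6.2,-1.3],55],[[0.001,-0.098,0.026],[-5.1,-5.6,-0.1],55]]'

```text
time: 15.72
tool_pos: [0.4204, 0.2434, 0.2483]
tcp_rot: [1.816, 2.45, -0.103]
wrist_force: [-0.4, -0.5, -4.2]
width: 0.759
grip_force: 78.4
```

step_arm --targets '[[[0.004,-0.098,0.026],[-5.4,-5.2,1.1],55],[[0.007,-0.099,0.025],[-5.4,-4.6,2.3],55],[[0.008,-0.098,0.024],[-5.3,-4.2,3.6],55],[[0.012,-0.098,0.023],[-5,-3.6,4.8],55],[[0.013,-0.098,0.022],[-4.7,-3.2,6.1],55]]'

```text
time: 16.13
tool_pos: [0.4078, 0.209, 0.2391]
tcp_rot: [1.7, 2.01, -0.528]
wrist_force: [-0.5, 0.1, -4.0]
width: 0.753
grip_force: 78.5
```

step_arm --targets '[[[0.016,-0.098,0.021],[-4.2,-2.7,7.2],55],[[0,0,0],[0,0,0],55],[[0,0,0],[0,0,0],55],[[0,0,0],[0,0,0],55]]'

```text
time: 16.47
tool_pos: [0.407, 0.2015, 0.2353]
tcp_rot: [1.672, 1.928, -0.606]
wrist_force: [0.4, -0.4, -2.2]
width: 0.76
grip_force: 78.4
```

```bash
python3 - <<'E'
from h import *
np.set_printoptions(precision=4,suppress=True)
T=pose();s=read_state();print(T[0],s["q"],s["wrist_force"],s["width"],s["time"])
z=np.load("rel3.npz");rel=(z["p"],Rt.from_quat(z["q"]));B=(T[0]+T[1].apply(rel[0]),T[1]*rel[1]);print("block",B[0],B[1].as_matrix())
ims={c:read_camera(c) for c in("top","side","wrist")}
for c in ims:cv2.imwrite(f"pics/{c}7.png",ims[c][:,:,::-1])
m=np.hstack([cv2.resize(ims["top"][230:330,340:460],(400,333),interpolation=2),cv2.resize(ims["side"][210:330,230:374],(400,333),interpolation=2)])
w=cv2.resize(ims["wrist"][100:300,170:470],(400,267));w=np.hstack([w,np.zeros_like(w)])
cv2.imwrite("pics/m7.png",np.vstack([m,w])[:,:,::-1])
bl=np.load("rel3.npz")
for nm,o in(("spout",(0,-.06,.02)),("foot",(0,.06,.02)),("sp-left back",(-.033,-.06,-.02)),("sp-right back",(.033,-.06,-.02)),("ft-left back",(-.033,.06,-.02)),("ft-right back",(.033,.06,-.02))):
    X=B[0]+B[1].apply(o);print(nm,X,"top",np.round(proj("top",X),1),"side",np.round(proj("side",X),1))
E
```

```text
[0.407  0.2015 0.2353] [ 0.7302  0.1249  2.0292 -0.5654  1.4443  0.7945] [ 0.388  -0.385  -2.2102] 0.7598291525067038 16.4667
block [0.4127 0.1535 0.1824] [[ 0.99    0.1413 -0.0045]
 [ 0.1413 -0.99    0.0014]
 [-0.0042 -0.002  -1.    ]]
spout [0.4042 0.213  0.1625] top [287.9 364.6] side [238.4 281.4]
foot [0.4211 0.0942 0.1623] top [276.7 431.2] side [284.3 286. ]
sp-left back [0.3717 0.2082 0.2027] top [307.9 370.7] side [223.3 262.1]
sp-right back [0.437  0.2176 0.2024] top [268.9 363.8] side [220.4 298.1]
ft-left back [0.3886 0.0894 0.2024] top [296.  441.3] side [269.3 264.6]
ft-right back [0.454  0.0988 0.2021] top [257.1 433.8] side [265.6 304.9]
```

View pics/m7.png

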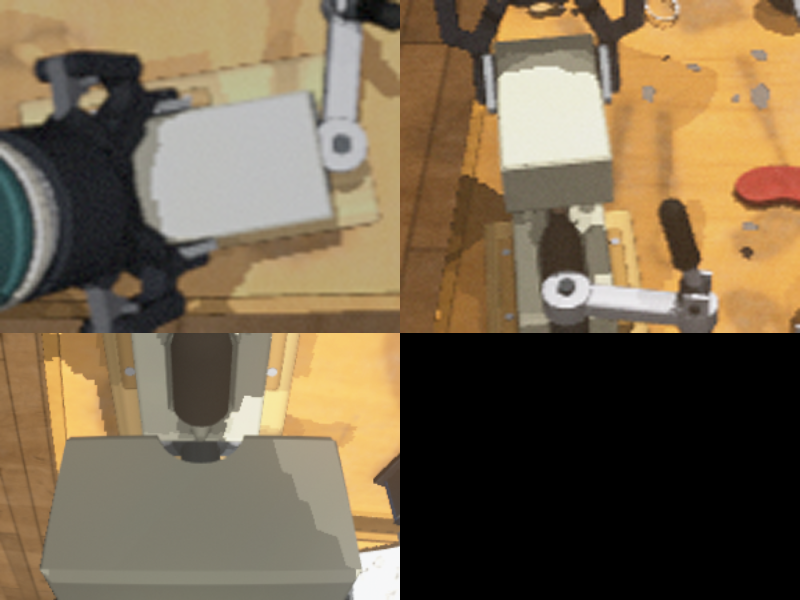

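The block is over the lower half, face down with spout to spout. The foot corners in the side view at (499,167) and (611,157) are about 1 px from the prediction. I'll spend the last picture on an overlay of the predicted lower keys and edges in the wrist view.

```bash
python3 - <<'E'
from h import *
np.set_printoptions(precision=4,suppress=True)
cal=calibration("wrist");np.savez("cal7.npz",**{k:np.array(v) for k,v in cal.items() if k in("R","t","camera_matrix")})
im=cv2.imread("pics/wrist7.png")
T=pose();z=np.load("rel3.npz");rel=(z["p"],Rt.from_quat(z["q"]));B=(T[0]+T[1].apply(rel[0]),T[1]*rel[1])
def L(x,y,zz,c=(.4147,.1518),yw=.14): return np.array([c[0]+x*np.cos(yw)-y*np.sin(yw),c[1]+x*np.sin(yw)+y*np.cos(yw),.054+zz])
P={"k1":L(-.0215,.04,.008),"k2":L(.0215,.04,.008),"c1":L(-.033,.06,0),"c2":L(.033,.06,0),"uf1":B[0]+B[1].apply((-.033,-.06,.02)),"uf2":B[0]+B[1].apply((.033,-.06,.02)),"ub1":B[0]+B[1].apply((-.033,-.06,-.02)),"ub2":B[0]+B[1].apply((.033,-.06,-.02))}
x0,y0,x1,y1=200,20,450,300
s=3.0;a=cv2.resize(im[0:200,190:450],(780,600),interpolation=2)
for k,X in P.items():
    r,c=proj("wrist",X,cal);print(k,np.round((r,c),1));cv2.drawMarker(a,(int((c-190)*3),int(r*3)),(0,0,255),cv2.MARKER_CROSS,14,1)
cv2.imwrite("pics/m8.png",a)
# top0 key estimates by eye
Lm=np.array([(-21.5,40),(21.5,40),(0,-48)])/1e3
print(fit2(Lm,[onz("top",(r,c),.058) for c,r in((370,294.8),(366.4,274),(411.2,276.8))]))
E
```

```text
k1 [ 72.8 283.3]
k2 [ 72.9 360.4]
c1 [ 36.4 261.5]
c2 [ 36.6 382.3]
uf1 [175.8 218.4]
uf2 [175.5 419.8]
ub1 [285.6 195.7]
ub2 [285.3 442.6]
(array([0.4146, 0.1544]), np.float64(0.1473806753370198), array([0.0004, 0.0005, 0.0001]))
```

View pics/m8.png

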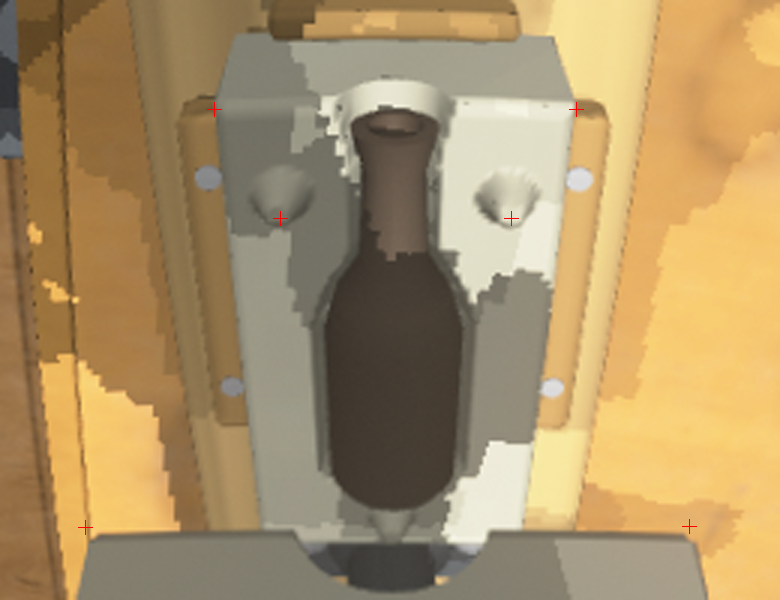

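The overlay shows the lower spout corners at (218,101) and (572,100), with key tips near (281,217) and (510,216). The upper spout corners are at (93,537) and (690,537). All are within about 3 real px of the prediction. I'll fit the lower pose from these and place the block.

```bash
python3 - <<'E'
from h import *
from scipy.optimize import least_squares
np.set_printoptions(precision=4,suppress=True)
z=np.load("cal7.npz");cal={k:z[k] for k in z.files}
def L(v,x,y,zz): return np.array([v[0]+x*np.cos(v[2])-y*np.sin(v[2]),v[1]+x*np.sin(v[2])+y*np.cos(v[2]),.054+zz])
obs=[((218,101),(-.033,.06,0)),((572,100),(.033,.06,0)),((281,219),(-.0215,.04,.008)),((510,218),(.0215,.04,.008))]
# far edge points: left edge (258,520) and right edge (525,520) on side edges
def f(v):
    e=[]
    for (c,r),m in obs: e+=list(np.array(proj("wrist",L(v,*m),cal))-(r/3,c/3+190))
    for (c,r),x in(((258,500),-.033),((528,500),.033)):
        X=onz("wrist",(r/3,c/3+190),.054,cal)[:2]-v[:2];e.append(((X[0]*np.cos(v[2])+X[1]*np.sin(v[2]))-x)/.0005)
    return e
s=least_squares(f,[.4147,.152,.14]);print(s.x,np.round(s.fun,1))
T=pose();z=np.load("rel3.npz");rel=(z["p"],Rt.from_quat(z["q"]));B=(T[0]+T[1].apply(rel[0]),T[1]*rel[1])
M=[(-.033,-.06,.02),(.033,-.06,.02)];O=[(93,535),(690,535)]
print("upper corr (x,y) mm at z assumed:",[np.round((onz("wrist",(r/3,c/3+190),(B[0]+B[1].apply(m))[2],cal)-(B[0]+B[1].apply(m)))*1e3,1) for m,(c,r) in zip(M,O)])
E
```

```text
[0.4144 0.1527 0.1391] [ 1.2 -1.5  1.8  1.6 -1.6 -0.7 -1.1  0.2  0.3 -0.6]
upper corr (x,y) mm at z assumed: [array([ 0.8, -1.1,  0. ]), array([ 0.5, -1.3,  0. ])]
```

```bash
python3 - <<'E'
from h import *
np.set_printoptions(precision=4,suppress=True)
T=pose();print(T[0],read_state()["time"]);z=np.load("rel3.npz");rel=(z["p"],Rt.from_quat(z["q"]))
ly=.139;h=np.array([-np.sin(ly),np.cos(ly),0]);up=np.array([0,0,1.]);c=np.array([.4139,.1540,.074])
A=tool_for(frame(c+[0,0,.04],-h,-up),rel);s=plan([(A[0],A[1],20)],grip=55);print()
A=tool_for(frame(c+[0,0,.012],-h,-up),rel);s=plan([(A[0],A[1],10)],start=s,grip=55);print(A[0],A[1].inv().apply([0,0,-1]))
E
```

```text
[0.4075 0.2014 0.2365] 16.6167
[[[0,0,0.001],[11.3,0.2,13.3],55],[[0,-0.001,0],[11.2,0.1,13.3],55],[[0,0,0.001],[11.3,0.1,13.2],55],[[0,-0.001,0],[11.3,0.2,13.3],55]]

[[[0,0,0],[6.0,0,7.2],55],[[0,0,0],[6.0,0,7.1],55],[[0,0,0],[5.9,-0.1,7.2],55]]
[0.4081 0.2021 0.1389] [ 0.6412 -0.0028  0.7674]
```

step_arm --targets '[[[0,0,0.001],[11.3,0.2,13.3],55],[[0,-0.001,0],[11.3,0.1,13.3],55],[[0,0,0.001],[11.3,0.1,13.2],55],[[0,-0.001,0],[11.3,0.2,13.3],55],[[0,0,0],[0,0,0],55]]'

```text
time: 17.03
tool_pos: [0.4064, 0.201, 0.1637]
tcp_rot: [1.672, 1.924, -0.612]
wrist_force: [-0.6, -0.3, -3.9]
width: 0.759
grip_force: 78.4
```

step_arm --targets '[[[0,0,0],[6,0,7.2],55],[[0,0,0],[6,0,7.2],55],[[0,0,0],[5.9,0,7.1],55],[[0,0,0],[0,0,0],55],[[0,0,0],[0,0,0],55]]'

```text
time: 17.45
tool_pos: [0.4075, 0.2017, 0.1378]
tcp_rot: [1.671, 1.922, -0.609]
wrist_force: [0.2, -0.4, -3.9]
width: 0.76
grip_force: 78.5
```

```bash
python3 - <<'E'
from h import *
np.set_printoptions(precision=4,suppress=True)
read_camera("top");T=pose();z=np.load("rel3.npz");rel=(z["p"],Rt.from_quat(z["q"]));B=(T[0]+T[1].apply(rel[0]),T[1]*rel[1]);print(T[0],B[0],B[1].as_matrix(),read_state()["wrist_force"])
E
```

```text
[0.4077 0.2019 0.1382] [0.4135 0.1537 0.0854] [[ 0.9902  0.1393 -0.0018]
 [ 0.1393 -0.9902 -0.0031]
 [-0.0022  0.0028 -1.    ]] [ 0.8127  0.4388 -4.6414]
```

step_arm --targets '[[[0,0,0],[1.3,0,1.5],55],[[0,0,0],[1.3,0,1.5],55],[[0,0,0],[0,0,0],55]]'

```text
time: 17.75
tool_pos: [0.4076, 0.2021, 0.134]
tcp_rot: [1.671, 1.922, -0.608]
wrist_force: [-1.5, 0.4, -3.5]
width: 0.755
grip_force: 78.5
```

step_arm --targets '[[[0,0,0],[1.3,0,1.5],55],[[0,0,0],[0,0,0],55]]'

```text
time: 17.92
tool_pos: [0.4075, 0.202, 0.1319]
tcp_rot: [1.671, 1.922, -0.608]
wrist_force: [-0.0, -0.2, -3.7]
width: 0.755
grip_force: 78.5
```

step_arm --targets '[[[0,0,0],[1.3,0,1.5],55],[[0,0,0],[0,0,0],55]]'

```text
time: 18.08
tool_pos: [0.4075, 0.202, 0.1298]
tcp_rot: [1.671, 1.922, -0.608]
wrist_force: [-0.2, -0.4, -3.5]
width: 0.755
grip_force: 78.5
```

Now below key-top height (11.4 mm to go from 0.1382, so faces meet near 0.127) with no contact. I'll continue gently.

step_arm --targets '[[[0,0,0],[0.9,0,1.1],55],[[0,0,0],[0,0,0],55]]'

```text
time: 18.25
tool_pos: [0.4077, 0.2021, 0.1288]
tcp_rot: [1.671, 1.922, -0.608]
wrist_force: [0.3, -0.0, -2.6]
width: 0.754
grip_force: 78.7
```

step_arm --targets '[[[0,0,0],[0.6,0,0.8],55],[[0,0,0],[0,0,0],55]]'

```text
time: 18.42
tool_pos: [0.4077, 0.202, 0.1287]
tcp_rot: [1.671, 1.921, -0.609]
wrist_force: [-2.0, 2.2, 4.9]
width: 0.761
grip_force: 79.4
```

step_arm --targets '[[[0,0,0],[0.5,0,0.6],55],[[0,0,0],[0,0,0],55]]'

```text
time: 18.58
tool_pos: [0.4077, 0.2021, 0.1287]
tcp_rot: [1.671, 1.92, -0.61]
wrist_force: [-3.7, 1.8, 9.3]
width: 0.754
grip_force: 80.0
```

```bash
python3 - <<'E'
from h import *
R=pose()[1].inv()
for d in((-1,0,0),(0,1,0),(0,0,-1)):print(d,np.round(R.apply(d),2))
print(read_state()["torque"])
E
```

```text
(-1, 0, 0) [ 0.11 -0.99 -0.09]
(0, 1, 0) [ 0.76  0.14 -0.64]
(0, 0, -1) [ 0.64 -0.    0.76]
[-0.19871022  0.85718465 -0.23129991]
```

step_arm --targets '[[[0,0,0],[0.1,-0.9,-0.1],55],[[0,0,0],[0,0,0],55]]'

```text
time: 18.75
tool_pos: [0.4075, 0.2021, 0.1287]
tcp_rot: [1.67, 1.92, -0.608]
wrist_force: [0.4, 0.5, 6.8]
width: 0.759
grip_force: 79.9
```

step_arm --targets '[[[0,0,0],[0.6,0.1,-0.5],55],[[0,0,0],[0,0,0],55]]'

```text
time: 18.92
tool_pos: [0.4075, 0.2022, 0.1287]
tcp_rot: [1.669, 1.919, -0.609]
wrist_force: [-0.4, -3.7, 6.1]
width: 0.76
grip_force: 79.4
```

step_arm --targets '[[[0,0,0],[0.1,-0.9,-0.1],55],[[0,0,0],[0,0,0],55]]'

```text
time: 19.08
tool_pos: [0.4073, 0.2023, 0.1288]
tcp_rot: [1.668, 1.919, -0.607]
wrist_force: [3.8, -3.8, 5.5]
width: 0.754
grip_force: 79.3
```

step_arm --targets '[[[0,0,0],[0.3,0,0.4],55],[[0,0,0],[0,0,0],55]]'

```text
time: 19.25
tool_pos: [0.4073, 0.2023, 0.1287]
tcp_rot: [1.668, 1.919, -0.608]
wrist_force: [2.3, -3.3, 8.5]
width: 0.757
grip_force: 79.8
```

The contact is stiff vertically with only small lateral forces, so the faces have met. I'll relieve the side load, release and retreat.

step_arm --targets '[[[0,0,0],[-0.7,0.7,0.2],55],[[0,0,0],[0,0,0],68],[[0,0,0],[0,0,0],76],[[0,0,0],[0,0,0],85],[[0,0,0],[0,0,0],85]]'

```text
time: 19.67
tool_pos: [0.4065, 0.2021, 0.1266]
tcp_rot: [1.671, 1.922, -0.608]
wrist_force: [0.8, -0.4, -0.2]
width: 0.997
grip_force: 0.0
```

step_arm --targets '[[[0,0,0],[0,0,0],85],[[0,0,0],[0,0,-8],85],[[0,0,0],[0,0,-15],85],[[0,0,0],[0,0,-25],85],[[0,0,0],[0,0,-30],85]]'

```text
time: 20.08
tool_pos: [0.3985, 0.2513, 0.1862]
tcp_rot: [1.671, 1.922, -0.613]
wrist_force: [0.2, 0.2, 0.3]
width: 0.992
grip_force: 0.0
```

step_arm --targets '[[[0,0,0],[0,0,-35],85],[[0,0,0],[0,0,-35],85],[[0,0,0],[0,0,0],85],[[0,0,0],[0,0,0],85]]'

```text
time: 20.42
tool_pos: [0.3939, 0.2986, 0.2421]
tcp_rot: [1.672, 1.924, -0.601]
wrist_force: [0.0, -0.0, -0.4]
width: 0.991
grip_force: 0.0
```

```bash
python3 - <<'E'
from h import *
from scipy.optimize import least_squares
np.set_printoptions(precision=4,suppress=True)
T=pose();print(T[0],read_state()["q"],read_state()["time"])
cal=calibration("wrist")
for c in("top","side","wrist"):
    im=read_camera(c);cv2.imwrite(f"pics/{c}9.png",im[:,:,::-1])
    for n,X in(("upper_spout",(.4061,.2124,.054)),("upper_foot",(.4227,.0936,.054)),("upper_centre",(.4144,.153,.074))):
        print(c,n,[(np.round(a["at"],1),round(a["score"],2)) for a in tip_of(c,n)[:1]],np.round(proj(c,np.array(X),cal if c=="wrist" else None),1))
    r=cut_out(c,"upper_half")
    if r:
        m=r[0]["region"].astype(np.uint8);print(c,r[0]["score"],m.sum(),r[0]["extent"])
        cn=max(cv2.findContours(m,0,2)[0],key=cv2.contourArea);print(cv2.approxPolyDP(cn,3,True)[:,0].tolist())
def corners(z):return {n:np.array([.4144+x*np.cos(.139)-y*np.sin(.139),.153+x*np.sin(.139)+y*np.cos(.139),z]) for n,x,y in(("sl",-.033,.06),("sr",.033,.06),("fl",-.033,-.06),("fr",.033,-.06))}
for c in("top","side","wrist"):print(c,{k:np.round(proj(c,X,cal if c=="wrist" else None),1)[::-1].tolist() for k,X in corners(.094).items()})
E
```

```text
[0.3939 0.2986 0.2421] [ 0.8678  0.23    1.8905 -0.5024  1.5303  0.8819] 20.4167
top upper_spout [(array([283.6, 357.9]), 0.96)] [285.9 358.9]
top upper_foot [] [276.2 417.4]
top upper_centre [(array([282.4, 390.6]), 0.73)] [281.1 389.8]
top 0.79 2206 [355.0, 259.5, 424.6, 304.2]
[[418, 262], [402, 261], [357, 270], [361, 301], [421, 293]]
side upper_spout [(array([324.4, 290.4]), 0.64)] [278.7 285.5]
side upper_foot [(array([322.4, 289.3]), 0.63)] [325. 290.]
side upper_centre [(array([294.1, 284.8]), 0.76)] [293.7 287.1]
side 0.56 1750 [269.1, 263.4, 308.8, 331.2]
[[300, 264], [268, 268], [272, 325], [281, 324], [280, 314], [285, 308], [307, 312]]
wrist upper_spout [(array([150.6, 320.4]), 0.73)] [154.6 320.2]
wrist upper_foot [] [245.3 319.9]
wrist upper_centre [(array([226.3, 325.4]), 0.94)] [225.7 320.1]
wrist 0.93 11132 [275.2, 154.7, 372.7, 280.5]
[[277, 156], [273, 200], [287, 280], [357, 280], [373, 196], [367, 157], [342, 155], [329, 163], [316, 163], [304, 155]]
top {'sl': [363.8, 303.2], 'sr': [358.0, 269.3], 'fl': [425.3, 293.0], 'fr': [419.0, 259.2]}
side {'sl': [267.7, 266.2], 'sr': [300.9, 263.1], 'fl': [270.4, 312.8], 'fr': [307.3, 309.0]}
wrist {'sl': [270.1, 196.6], 'sr': [370.6, 196.5], 'fl': [284.3, 281.6], 'fr': [355.7, 281.5]}
```

The mask corners agree with a seated half to within about 1.5 mm. Next is the clamp: grip the lever from above and swing it along its arc.

```bash
cat >> h.py <<'E'
POST=np.array([.4270,.0620]);LY=.139
def down(az): return mk([0,0,-1],[np.cos(az),np.sin(az),0])
def arm(sw,r=.080): a=np.pi/2+LY-sw;return POST+r*np.array([np.cos(a),np.sin(a)])
E
python3 - <<'E'
from h import *
print(arm(1.773),arm(1.773,.068),arm(0),arm(0,.068))
plan([((.495,.058,.33),down(-1.63),38)])
E
```

```text
[0.50684027 0.05694707] [0.49486423 0.05770501] [0.41591577 0.1412284 ] [0.41757841 0.12934414]
[[[0.038,0.031,0.106],[-15.6,4.2,5.8],85],[[0.039,0.031,0.106],[-15.2,6.1,5.1],85],[[0.039,0.031,0.105],[-14.6,7.8,4.3],85],[[0.039,0.032,0.105],[-13.8,9.5,3.6],85],[[0.038,0.032,0.106],[-12.9,11.0,2.7],85]]
[[[0.038,0.031,0.105],[-11.7,12.4,1.9],85],[[0.039,0.031,0.106],[-10.4,13.6,1.1],85],[[0.039,0.032,0.105],[-8.9,14.7,0.2],85],[[0.038,0.032,0.106],[-7.3,15.5,-0.6],85],[[0.038,0.031,0.105],[-5.6,16.1,-1.5],85]]
[[[0.039,0.031,0.106],[-3.8,16.6,-2.2],85],[[0.039,0.032,0.105],[-1.9,16.8,-3.0],85],[[0.038,0.032,0.106],[-0.1,16.7,-3.6],85],[[0.038,0.031,0.105],[1.8,16.5,-4.3],85],[[0.039,0.032,0.106],[3.7,16.1,-4.8],85]]
[[[0.038,0.031,0.105],[5.5,15.4,-5.2],85]]
```

step_arm --targets '[[[0.038,0.031,0.106],[-15.6,4.2,5.8],85],[[0.039,0.031,0.106],[-15.2,6.1,5.1],85],[[0.039,0.031,0.105],[-14.6,7.8,4.3],85],[[0.039,0.032,0.105],[-13.8,9.5,3.6],85],[[0.038,0.032,0.106],[-12.9,11,2.7],85]]'

```text
time: 21.58
tool_pos: [0.4253, 0.2215, 0.2684]
tcp_rot: [2.298, 1.447, -0.467]
wrist_force: [-0.3, -0.0, -0.1]
width: 0.997
grip_force: 0.0
```

step_arm --targets '[[[0.038,0.031,0.105],[-11.7,12.4,1.9],85],[[0.039,0.031,0.106],[-10.4,13.6,1.1],85],[[0.039,0.032,0.105],[-8.9,14.7,0.2],85],[[0.038,0.032,0.106],[-7.3,15.5,-0.6],85],[[0.038,0.031,0.105],[-5.6,16.1,-1.5],85]]'

```text
time: 22.0
tool_pos: [0.4571, 0.1466, 0.2968]
tcp_rot: [2.79, 0.823, -0.279]
wrist_force: [-0.3, 0.3, 0.3]
width: 0.995
grip_force: 0.0
```

step_arm --targets '[[[0.039,0.031,0.106],[-3.8,16.6,-2.2],85],[[0.039,0.032,0.105],[-1.9,16.8,-3],85],[[0.038,0.032,0.106],[-0.1,16.7,-3.6],85],[[0.038,0.031,0.105],[1.8,16.5,-4.3],85],[[0.039,0.032,0.106],[3.7,16.1,-4.8],85]]'

```text
time: 22.42
tool_pos: [0.4889, 0.0721, 0.325]
tcp_rot: [3.105, 0.064, -0.047]
wrist_force: [0.5, -0.2, -0.2]
width: 0.995
grip_force: 0.0
```

step_arm --targets '[[[0.038,0.031,0.105],[5.5,15.4,-5.2],85],[[0,0,0],[0,0,0],85],[[0,0,0],[0,0,0],85]]'

```text
time: 22.67
tool_pos: [0.4949, 0.0571, 0.3305]
tcp_rot: [3.14, -0.093, 0.001]
wrist_force: [-0.5, 0.6, -0.1]
width: 0.995
grip_force: 0.0
```

```bash
python3 - <<'E'
from h import *
np.set_printoptions(precision=4,suppress=True)
cal=calibration("wrist");w=read_camera("wrist");cv2.imwrite("pics/w10.png",w[:,:,::-1]);T=pose();print(T[0],T[1].as_matrix().tolist(),read_state()["q"],read_state()["time"])
for n,z in(("lever_grip",.186),("lever_pivot",.132),("clamp_post",.115),("lower_centre",.1)):
    for a in tip_of("wrist",n)[:2]:print(n,np.round(a["at"],1),round(a["score"],2),onz("wrist",a["at"],z,cal))
print("pred grip px",proj("wrist",np.r_[arm(1.773,.068),.186],cal))
for c in("top","side"):
    read_camera(c);print(c,[(a["at"],a["score"]) for a in tip_of(c,"lever_grip")[:1]],proj(c,np.r_[arm(1.773,.068),.186]))
r=cut_out("wrist","lever_grip")
if r:print(r[0]["extent"],r[0]["score"])
E
```

```text
[0.4947 0.0579 0.33  ] [[0.9983221106798683, -0.057898802796164155, -0.0008318428117222869], [-0.05789929869800257, -0.9983222571075332, -0.0005849564084236836], [-0.000796578917621595, 0.0006321380317389421, -0.9999994829316348]] [ 0.0667 -0.0908  1.9393 -0.0005  1.2939  1.6956] 22.7167
lever_grip [251.4 322.4] 0.59 [0.4936 0.0549 0.186 ]
lever_pivot [214.9 324.8] 0.9 [0.5043 0.0521 0.132 ]
lever_pivot [249.5 322.9] 0.31 [0.4775 0.055  0.132 ]
clamp_post [303.  322.4] 0.65 [0.4242 0.0584 0.115 ]
pred grip px (np.float64(249.66558736217797), np.float64(317.62724272393314))
top [([231.2, 455.8], 0.5)] (np.float64(233.45785953623604), np.float64(453.8223434231353))
side [([294.3, 331.1], 0.54)] (np.float64(290.923733673999), np.float64(329.73453505563435))
[309.0, 204.0, 337.5, 276.9] 0.9
```

step_arm --targets '[[[0,0,0],[0,1,21],85],[[0,0,0],[0,1,21],85],[[0,0,0],[0,0,20],60],[[0,0,0],[0,0,20],50],[[0,0,0],[0,0,0],40]]' --grip_force 30

```text
time: 23.58
tool_pos: [0.4921, 0.0559, 0.2435]
tcp_rot: [3.139, -0.092, -0.013]
wrist_force: [-0.7, 0.1, 0.1]
width: 0.598
grip_force: 0.0
```

step_arm --targets '[[[0,0,0],[0,0,0],30],[[0,0,0],[0,0,0],22],[[0,0,0],[0,0,0],8],[[0,0,0],[0,0,0],8],[[0,0,0],[0,0,0],8]]'

```text
time: 24.0
tool_pos: [0.4958, 0.0561, 0.2497]
tcp_rot: [3.14, -0.092, 0.005]
wrist_force: [-0.1, -0.4, 3.8]
width: 0.174
grip_force: 30.1
```

step_arm --targets '[[[0,0,0],[0,0,0],8],[[0,0,0],[0,0,0],8],[[0,0,0],[0,0,0],8]]'

```text
time: 24.25
tool_pos: [0.4959, 0.0561, 0.2497]
tcp_rot: [3.14, -0.092, 0.005]
wrist_force: [0.8, 0.4, 5.2]
width: 0.174
grip_force: 30.4
```

```bash
python3 - <<'E'
from h import *
T=pose();P=np.array([.4265,.0612]);v=T[0][:2]-P;N=20;tot=1.76
ps=[]
for k in range(1,N+1):
    a=Rt.from_rotvec([0,0,tot*k/N]);w=a.apply([*v,0]);ps.append((np.r_[P+w[:2],T[0][2]],a*T[1]))
s=plan(ps,grip=8);print(s[0])
E
```

```text
[[[0,0,-0.088],[-0.2,-6.1,0],8],[[0.001,0,-0.088],[-0.2,-6.1,0],8],[[0,0,-0.088],[-0.1,-6.2,0],8],[[0,0,-0.088],[-0.2,-6.1,0],8],[[0,0,-0.088],[-0.2,-6.1,0],8]]
[[[0.001,0,-0.088],[-0.2,-6.1,0],8],[[0,0,-0.088],[-0.1,-6.1,0],8],[[0,0,-0.088],[-0.2,-6.1,0],8],[[0,0,-0.088],[-0.2,-6.2,0],8],[[0.001,0,-0.088],[-0.2,-6.1,0],8]]
[[[0,0,-0.088],[-0.1,-6.1,0],8],[[0,0,-0.088],[-0.2,-6.1,0],8],[[0.001,0,-0.088],[-0.2,-6.1,0],8],[[0,0,-0.088],[-0.2,-6.2,0],8],[[0,0,-0.088],[-0.1,-6.1,0],8]]
[[[0,0,-0.088],[-0.2,-6.1,0],8],[[0.001,0,-0.088],[-0.2,-6.1,0],8],[[0,0,-0.088],[-0.2,-6.1,0],8],[[0,0,-0.088],[-0.2,-6.2,0],8],[[0,0,-0.088],[-0.1,-6.1,0],8]]
[0.41847042 0.13035271 0.24968184]
```

step_arm --targets '[[[0,0,-0.088],[-0.2,-6.1,0],8],[[0,0,-0.088],[-0.2,-6.1,0],8],[[0,0,-0.088],[-0.2,-6.1,0],8],[[0,0,-0.088],[-0.2,-6.1,0],8],[[0,0,-0.088],[-0.2,-6.1,0],8]]'

```text
time: 24.67
tool_pos: [0.492, 0.0862, 0.2497]
tcp_rot: [3.083, 0.601, 0.007]
wrist_force: [2.5, -0.3, 4.8]
width: 0.169
grip_force: 30.3
```

step_arm --targets '[[[0,0,-0.088],[-0.2,-6.1,0],8],[[0,0,-0.088],[-0.2,-6.1,0],8],[[0,0,-0.088],[-0.2,-6.1,0],8],[[0,0,-0.088],[-0.2,-6.1,0],8],[[0,0,-0.088],[-0.2,-6.1,0],8]]'

```text
time: 25.08
tool_pos: [0.4754, 0.1118, 0.2497]
tcp_rot: [2.876, 1.26, 0.009]
wrist_force: [4.2, 1.6, 3.2]
width: 0.174
grip_force: 30.1
```

step_arm --targets '[[[0,0,-0.088],[-0.2,-6.1,0],8],[[0,0,-0.088],[-0.2,-6.1,0],8],[[0,0,-0.088],[-0.2,-6.1,0],8],[[0,0,-0.088],[-0.2,-6.1,0],8],[[0,0,-0.088],[-0.2,-6.1,0],8]]'

```text
time: 25.5
tool_pos: [0.4495, 0.1278, 0.2497]
tcp_rot: [2.532, 1.857, 0.01]
wrist_force: [4.5, 3.2, 1.6]
width: 0.173
grip_force: 29.9
```

step_arm --targets '[[[0,0,-0.088],[-0.2,-6.1,0],8],[[0,0,-0.088],[-0.2,-6.1,0],8],[[0,0,-0.088],[-0.2,-6.1,0],8],[[0,0,0],[0,0,0],8]]'

```text
time: 25.83
tool_pos: [0.4307, 0.1314, 0.2496]
tcp_rot: [2.267, 2.173, 0.009]
wrist_force: [3.1, 5.3, 1.8]
width: 0.17
grip_force: 29.9
```

step_arm --targets '[[[0,0,-0.088],[-0.2,-6.1,0],8],[[0,0,0],[0,0,0],8]]'

```text
time: 26.0
tool_pos: [0.4248, 0.1314, 0.2495]
tcp_rot: [2.171, 2.269, 0.008]
wrist_force: [2.2, 5.0, 2.4]
width: 0.174
grip_force: 30.0
```

step_arm --targets '[[[0,0,-0.088],[-0.2,-6.1,0],8],[[0,0,0],[0,0,0],8]]'

```text
time: 26.17
tool_pos: [0.4187, 0.131, 0.2496]
tcp_rot: [2.069, 2.362, 0.008]
wrist_force: [3.0, 5.2, 2.4]
width: 0.172
grip_force: 30.0
```

Not at the stop yet (no tangential force). I'll nudge on in small steps.

step_arm --targets '[[[0,0,-0.03],[0,-2,0],8],[[0,0,0],[0,0,0],8]]'

```text
time: 26.33
tool_pos: [0.4171, 0.1308, 0.2495]
tcp_rot: [2.036, 2.39, 0.009]
wrist_force: [4.0, 5.8, 3.3]
width: 0.177
grip_force: 30.1
```

step_arm --targets '[[[0,0,-0.03],[0,-2,0],8],[[0,0,0],[0,0,0],8]]'

```text
time: 26.5
tool_pos: [0.4165, 0.1306, 0.2496]
tcp_rot: [1.999, 2.418, 0.014]
wrist_force: [8.7, 6.4, -1.0]
width: 0.173
grip_force: 29.8
```

step_arm --targets '[[[0,0,0],[0,-2,0],8],[[0,0,0],[0,0,0],8]]'

```text
time: 26.67
tool_pos: [0.416, 0.1305, 0.2497]
tcp_rot: [1.999, 2.415, 0.019]
wrist_force: [13.5, 6.2, -6.4]
width: 0.173
grip_force: 29.6
```

The arm is on its stop. I'll release the lever, lift off and move to the mould side with the fingers closing.

step_arm --targets '[[[0,0,0],[0,3.5,0],8],[[0,0,0],[0,0,0],25],[[0,0,0],[0,0,0],40],[[0,0,0],[0,0,0],40],[[0,0,0],[0,0,0],40]]'

```text
time: 27.08
tool_pos: [0.4143, 0.1291, 0.2473]
tcp_rot: [-2.001, -2.421, 0.003]
wrist_force: [0.4, -0.0, -0.1]
width: 0.466
grip_force: 0.0
```

step_arm --targets '[[[0,0,0],[0,0,-25],40],[[0,0,0],[0,0,-35],40],[[0,0,0],[0,0,0],40],[[0,0,0],[0,0,0],40]]'

```text
time: 27.42
tool_pos: [0.416, 0.1296, 0.3103]
tcp_rot: [1.999, 2.42, 0.005]
wrist_force: [0.5, -0.1, 0.0]
width: 0.463
grip_force: 0.0
```

```bash
cat > lev.py <<'E'
from h import *
np.set_printoptions(precision=4,suppress=True)
U=np.array([-np.sin(LY),np.cos(LY),0]);PV=np.r_[arm(0),.132];L=.080;Q=down(LY)
def tcp(th,r,off=0.): # corner point -> TCP
    u=-r*np.cos(th)+(.008+off)*np.sin(th)+.011;z=r*np.sin(th)+(.008+off)*np.cos(th)
    return PV+u*U+np.array([0,0,z+L])
E
python3 - <<'E'
from lev import *
T=pose();print(T[0],read_state()["q"],read_state()["time"],T[1].as_matrix()[:,1])
for c in("top","side"):
    read_camera(c)
    for n in("lever_pivot","lever_grip"):print(c,n,[np.round(a["at"],1) for a in tip_of(c,n)[:1]],np.round(proj(c,PV if n=="lever_pivot" else PV-.012*U+[0,0,.0537]),1))
S=tcp(1.35,.045,.022)
s=plan([(np.r_[(T[0]+.055*U)[:2],T[0][2]],Q,30),(np.r_[S[:2],T[0][2]],Q,30),(S,Q,30)],grip=0)
th=np.linspace(1.35,0,16)
print("push");s=plan([(tcp(t,.045+.017*(1.35-t)/1.35),Q,40) for t in th],start=s,grip=0);print(s[0])
E
```

```text
[0.416  0.1296 0.3103] [ 0.2452 -0.2109  2.0788 -0.0005  1.2692  0.0554] 27.4167 [0.982  0.1888 0.0045]
top lever_pivot [array([279.7, 400.3])] [280.2 401.5]
top lever_grip [array([277.2, 416.7])] [279.2 414.4]
side lever_pivot [array([274.3, 284.4])] [276.9 285.8]
side lever_grip [] [260.  284.6]
[[[-0.001,0,0.026],[27.5,2.3,-1.9],0],[[-0.002,0.001,0.025],[27.5,1.7,-1.8],0],[[0,0,0],[-13.1,1.5,-0.1],0],[[0,0,0],[0,0,23.9],0],[[0,0,0],[0,0,23.9],0]]
push
[[[0,0,0],[-21.5,0,4.8],0],[[0,0,0],[-4.4,0,-0.7],0],[[0,0,0],[-4.6,0,-0.2],0],[[0,0,0],[-4.7,0,0.1],0],[[0,0,0],[-4.7,0,0.7],0]]
[[[0,0,0],[-4.8,0,1.1],0],[[0,0,0],[-4.6,0,1.7],0],[[0,0,0],[-4.6,-0.1,2.1],0],[[0,0,0],[-4.5,0,2.6],0],[[0,0,0],[-4.3,0,3.0],0]]
[[[0,0,0],[-4.0,0,3.6],0],[[0,0,0],[-3.7,0,3.9],0],[[0,0,0],[-3.4,0,4.4],0],[[0,0,0],[-3.0,0,4.8],0],[[0,0,0],[-2.5,0,5.1],0]]
[[[0,0,0],[-2.1,0,5.5],0]]
[0.4229 0.0908 0.22  ]
```

step_arm --targets '[[[0,0,0.026],[27.5,2.3,-1.9],20],[[0,0,0.026],[27.5,1.7,-1.8],0],[[0,0,0],[-13,1.5,0],0],[[0,0,0],[0,0,0],0],[[0,0,0],[0,0,0],0]]'

```text
time: 28.13
tool_pos: [0.4121, 0.1715, 0.3109]
tcp_rot: [-2.062, -2.369, 0.003]
wrist_force: [-0.5, 0.2, -0.7]
width: -0.001
grip_force: 0.0
```

step_arm --targets '[[[0,0,0],[0,0,24],0],[[0,0,0],[0,0,24],0],[[0,0,0],[0,0,0],0]]'

```text
time: 28.38
tool_pos: [0.4096, 0.1701, 0.2587]
tcp_rot: [-2.061, -2.365, 0.013]
wrist_force: [-0.6, -0.5, -0.9]
width: 0.005
grip_force: 0.0
```

step_arm --targets '[[[0,0,0],[-11,0,2.4],0],[[0,0,0],[-10.5,0,2.4],0],[[0,0,0],[-4.4,0,-0.7],0],[[0,0,0],[-4.6,0,-0.2],0],[[0,0,0],[0,0,0],0]]'

```text
time: 28.8
tool_pos: [0.4173, 0.1407, 0.2609]
tcp_rot: [2.064, 2.367, 0.002]
wrist_force: [-0.2, 1.7, -0.5]
width: 0.002
grip_force: 0.5
```

Contact is starting (force +y 1.7). I'll continue along the arc.

step_arm --targets '[[[0,0,0],[-4.7,0,0.1],0],[[0,0,0],[-4.7,0,0.7],0],[[0,0,0],[-4.8,0,1.1],0],[[0,0,0],[-4.6,0,1.7],0],[[0,0,0],[0,0,0],0]]'

```text
time: 29.22
tool_pos: [0.4196, 0.122, 0.2562]
tcp_rot: [2.062, 2.368, -0.0]
wrist_force: [1.0, 0.5, -0.2]
width: -0.002
grip_force: 0.6
```

step_arm --targets '[[[0,0,0],[-4.6,0,2.1],0],[[0,0,0],[-4.5,0,2.6],0],[[0,0,0],[-4.3,0,3],0],[[0,0,0],[-4,0,3.6],0],[[0,0,0],[0,0,0],0]]'

```text
time: 29.63
tool_pos: [0.4216, 0.1046, 0.2442]
tcp_rot: [2.063, 2.369, -0.002]
wrist_force: [0.0, 1.8, 0.3]
width: -0.002
grip_force: 0.5
```

step_arm --targets '[[[0,0,0],[-3.7,0,3.9],0],[[0,0,0],[-3.4,0,4.4],0],[[0,0,0],[0,0,0],0]]'

```text
time: 29.88
tool_pos: [0.4225, 0.0979, 0.2358]
tcp_rot: [2.062, 2.369, -0.002]
wrist_force: [1.3, 1.9, -0.3]
width: -0.003
grip_force: 0.6
```

step_arm --targets '[[[0,0,0],[-3,0,4.8],0],[[0,0,0],[0,0,0],0]]'

```text
time: 30.05
tool_pos: [0.4231, 0.0951, 0.2313]
tcp_rot: [2.062, 2.369, -0.001]
wrist_force: [0.9, 1.0, 1.6]
width: -0.004
grip_force: 0.9
```

```bash
python3 - <<'E'
from lev import *
for c in("top","side"):
    read_camera(c)
    print(c,[(np.round(a["at"],1),round(a["score"],2)) for a in tip_of(c,"lever_grip")[:2]],[(np.round(a["extent"]),round(a["score"],2)) for a in look_for(c,"lever_grip")[:1]],{t:np.round(proj(c,PV-.055*np.cos(t)*U+[0,0,.055*np.sin(t)]),1).tolist() for t in(1.35,1.,.7,.4,.2)})
print(pose()[0],read_state()["wrist_force"])
E
```

```text
top [(array([272.5, 432.6]), 0.76), (array([203.6, 325.7]), 0.49)] [(array([397., 271., 427., 286.]), 0.76)] {1.35: [279.2, 414.5], 1.0: [277.5, 423.5], 0.7: [276.4, 428.9], 0.4: [275.7, 431.6], 0.2: [275.4, 431.8]}
side [(array([293. , 288.9]), 0.63)] [(array([285., 289., 291., 300.]), 0.61)] {1.35: [260.0, 284.6], 1.0: [270.3, 285.6], 0.7: [279.9, 286.4], 0.4: [289.3, 287.2], 0.2: [294.9, 287.7]}
[0.4228 0.0953 0.2316] [ 0.0135 -0.05   -0.4176]
```

The lever is following, at about 0.3 rad. I'll press on down, watching the force.

step_arm --targets '[[[0,0,0],[-2.5,0,5],0],[[0,0,0],[0,0,0],0]]'

```text
time: 30.52
tool_pos: [0.4233, 0.0929, 0.2264]
tcp_rot: [2.063, 2.37, -0.0]
wrist_force: [0.0, 1.3, 2.2]
width: -0.001
grip_force: 1.1
```

step_arm --targets '[[[0,0,0],[-2,0,5],0],[[0,0,0],[0,0,0],0]]'

```text
time: 30.68
tool_pos: [0.4237, 0.0911, 0.2212]
tcp_rot: [2.063, 2.37, 0.0]
wrist_force: [0.2, 2.1, 1.3]
width: -0.001
grip_force: 1.0
```

step_arm --targets '[[[0,0,0],[0,0,2],0],[[0,0,0],[0,0,0],0]]'

```text
time: 30.85
tool_pos: [0.4238, 0.0909, 0.2196]
tcp_rot: [2.062, 2.369, -0.001]
wrist_force: [0.5, 0.7, 2.3]
width: 0.003
grip_force: 1.3
```

step_arm --targets '[[[0,0,0],[0,0,2],0],[[0,0,0],[0,0,0],0]]'

```text
time: 31.02
tool_pos: [0.4238, 0.0906, 0.2177]
tcp_rot: [2.061, 2.369, -0.002]
wrist_force: [-0.0, -1.7, 3.9]
width: 0.0
grip_force: 1.7
```

step_arm --targets '[[[0,0,0],[0,0,2],0],[[0,0,0],[0,0,0],0]]'

```text
time: 31.18
tool_pos: [0.4239, 0.0905, 0.2158]
tcp_rot: [2.061, 2.369, -0.002]
wrist_force: [0.2, -2.2, 3.9]
width: -0.008
grip_force: 1.7
```

step_arm --targets '[[[0,0,0],[0,0,2],0],[[0,0,0],[0,0,0],0]]'

```text
time: 31.35
tool_pos: [0.424, 0.0906, 0.2139]
tcp_rot: [2.061, 2.369, -0.001]
wrist_force: [-0.5, -1.7, 4.2]
width: 0.001
grip_force: 1.7
```

step_arm --targets '[[[0,0,0],[0,0,1.5],0],[[0,0,0],[0,0,0],0]]'

```text
time: 31.52
tool_pos: [0.424, 0.0906, 0.2125]
tcp_rot: [2.061, 2.369, -0.001]
wrist_force: [0.8, -3.0, 4.5]
width: 0.001
grip_force: 2.1
```

step_arm --targets '[[[0,0,0],[0,0,1.5],0],[[0,0,0],[0,0,0],0]]'

```text
time: 31.68
tool_pos: [0.4242, 0.0906, 0.2122]
tcp_rot: [2.061, 2.369, -0.001]
wrist_force: [-3.2, -5.6, 11.3]
width: -0.001
grip_force: 5.8
```

step_arm --targets '[[[0,0,0],[0,0,1.5],0],[[0,0,0],[0,0,0],0]]'

```text
time: 31.85
tool_pos: [0.4243, 0.0907, 0.2119]
tcp_rot: [2.061, 2.369, -0.001]
wrist_force: [-6.2, -5.7, 19.9]
width: 0.003
grip_force: 9.8
```

step_arm --targets '[[[0,0,0],[0,0,1.5],0],[[0,0,0],[0,0,0],0]]'

```text
time: 32.02
tool_pos: [0.4244, 0.0907, 0.2117]
tcp_rot: [2.061, 2.369, -0.001]
wrist_force: [-10.0, -5.8, 27.3]
width: -0.003
grip_force: 13.7
```

The lever is on its hard stop: tip at 0.1395, matching the level lever's top at 0.140. I'll lift clear and check.

step_arm --targets '[[[0,0,0],[0,0,-4],0],[[0,0,0],[0,0,-30],0],[[0,0,0],[0,0,-40],0],[[0,0,0],[0,0,-40],0],[[0,0,0],[0,0,0],0]]'

```text
time: 32.43
tool_pos: [0.427, 0.0921, 0.3298]
tcp_rot: [2.057, 2.364, 0.017]
wrist_force: [0.8, 0.4, 1.0]
width: -0.002
grip_force: 0.0
```

step_arm --targets '[[[0,0,0],[-35,0,-10],0],[[0,0,0],[-35,0,0],0],[[0,0,0],[-35,0,0],0],[[0,0,0],[-35,0,0],0],[[0,0,0],[0,0,0],0]]'

```text
time: 32.85
tool_pos: [0.4432, -0.0519, 0.3311]
tcp_rot: [2.067, 2.364, -0.003]
wrist_force: [0.2, -0.4, 0.8]
width: -0.002
grip_force: 0.0
```

```bash
python3 - <<'E'
from lev import *
print(pose()[0],read_state()["wrist_force"],read_state()["time"])
pts={"lever_pivot":PV,"lever_grip":PV-.055*U,"upper_spout":np.r_[.4144,.153,.054]+.06*U,"upper_centre":np.array([.4144,.153,.074])}
for c in("top","side"):
    im=read_camera(c);cv2.imwrite(f"pics/{c}11.png",im[:,:,::-1])
    for n in pts:print(c,n,[(np.round(a["at"],1),round(a["score"],2)) for a in tip_of(c,n)[:1]],np.round(proj(c,pts[n]),1))
    print([(np.round(a["extent"]),round(a["score"],2)) for a in look_for(c,"lever_grip")[:1]],[np.round(proj(c,PV-r*U),1).tolist() for r in(.026,.078)])
    m=cut_out(c,"upper_half")[0]["region"].astype(np.uint8);cn=max(cv2.findContours(m,0,2)[0],key=cv2.contourArea);print(cv2.approxPolyDP(cn,3,True)[:,0].tolist())
E
```

```text
[ 0.4432 -0.0519  0.3311] [ 0.2021 -0.4162  0.8249] 32.85
top lever_pivot [(array([277.8, 401.1]), 0.87)] [280.2 401.5]
top lever_grip [(array([273.9, 430.3]), 0.73)] [275.4 430.9]
top upper_spout [(array([287.1, 355.6]), 0.71)] [285.9 358.9]
top upper_centre [(array([280.6, 389.6]), 0.79)] [281.1 389.8]
[(array([399., 270., 445., 283.]), 0.54)] [[277.9, 415.4], [273.3, 443.1]]
[[418, 262], [357, 269], [361, 300], [422, 292], [418, 281], [403, 288], [391, 283], [397, 272], [418, 272]]
side lever_pivot [(array([275.2, 285.8]), 0.77)] [276.9 285.8]
side lever_grip [] [299.6 288.1]
side upper_spout [] [278.7 285.5]
side upper_centre [(array([293.9, 286.8]), 0.59)] [293.7 287.1]
[] [[287.4, 286.9], [309.8, 289.1]]
[[273, 296], [272, 324], [279, 325], [279, 298]]
```

```bash
python3 -c "
from workcell import *
print(finish_job())"
```

```text
the job is handed in; nothing more can be done
None
```

I handed the job in at about 33 s of the 72 s allowed. The upper half is closed face down on the lower half, the clamp arm is on its stop and the lever is fully down; the cameras and arm contacts agree, but the foot's clamping force was not measured and no verdict was returned.

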